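# Batch-load slide racks into a scanner with its feed stick and gate lever

## Task

Load every slide rack on the bench into the slide scanner: throw the gate lever over into its far notch to raise the gate, then stand each rack crosswise in the open feed lane between ram and gate and tilt the spring-centred feed stick fully to the left so that the ram (never the gripper) pushes the rack all the way past the gate under the clear hood, letting the stick spring back before you set down the next. On the push that brings in the last rack, keep the stick held fully over for two seconds with all racks inside, so that the scanner registers the batch, then let it spring back to centre. Finally throw the lever back into its near notch so that the gate shuts behind the racks, and leave the bottle, beaker and dishes where they are.

Things in the scene. Friction and masses are not known exactly. Their poses are not given: they have to be found in the camera images.
- scanner: fixed slide scanner with a straight feed lane. Origin on the bench under the centre of the open loading bay; y runs along the lane to the hood (roughly the robot's left), x across, z up. Lane floor 10 mm above the bench, 94 mm wide between kerbs at x = +-47 mm (tops 26 mm above the bench). Ram face at y = -50 mm when drawn back; drive box behind it, 80 mm high, y -100 to -270 mm
- bay (a point): good spot on the lane floor to set down a rack's underside centre: y = 20 mm in the scanner frame, 10 mm above the bench (y = 0 to 60 mm will do). A rack stands crosswise: its x along the scanner's x
- gate_line (a point): point on the lane floor below the gate: y = 100 mm in the scanner frame. Gate posts and crossbar reach 184 mm above the bench. From y = 105 to 375 mm a clear hood 97 mm high covers the lane, with room for all racks. A rack is fully past the gate when its centre is beyond y = 127 mm
- ram (a joint): travel in m of the steel ram (74 mm wide, 14 to 44 mm above the bench) along the lane: 0 drawn back, 0.190 fully out, leaving the rack it pushes with its centre at about y = 165 mm. Follows the stick both ways, 0.317 m per rad. Racks already inside are pushed on by the next one
- gate (a joint): gate lift in m: 0 shut, 0.07 raised; follows the lever (0.07 m per rad). Racks pass under it only when it is raised
- lever_pod: grey fixed pod of the gate lever (black upright block grip between notched steel cheeks; one white line at the near notch, two at the far). 110 x 100 x 45 mm high, origin under its centre, x roughly away from the robot, y roughly to the robot's left. The lever pivots 45 mm above the origin about the pod's y axis
- lever (a joint): gate lever angle in rad from upright: positive leans along the pod's +x (far side). Over-centre: past upright it drops by itself into the notch on that side and stays; near notch -0.5 (gate shut, as at the start), far notch +0.5 (gate raised), both also its stops. About 2 N at the grip moves it
- lever_grip (a point): middle of the lever's grip, 115 mm from the pivot; the grip is a block 22 mm (swing direction) x 24 mm (along the pivot axis), reaching from 85 to 135 mm from the pivot
- stick_pod: grey fixed pod of the feed stick (black round grip on a steel rod in a round rubber boot). 110 x 100 x 45 mm high, origin under its centre, x roughly away from the robot, y roughly to the robot's left. The stick pivots 45 mm above the origin about the pod's x axis
- stick (a joint): feed stick tilt in rad: 0 upright, positive leans along the pod's +y (left); stop at +0.6 (and -0.1 the other way). A spring returns it to 0; fully over takes about 4 N at the grip, up to about 18 N while pushing racks
- stick_grip (a point): middle of the stick's cylindrical grip, 120 mm from the pivot; the grip is 28 mm in diameter and reaches from 92 to 142 mm from the pivot
- rack1: a slide-staining rack: grey plastic frame 84 x 50 x 32 mm (along its x, y, z) full of upright glass slides, with a bail handle on top running along its x axis, 44 mm long, 12 mm thick (along y), from 32 to 58 mm above the underside; 0.1 to 0.15 kg. Origin: centre of the underside, z up; symmetric under a half turn. All racks are alike; None if absent
- rack2: a slide-staining rack: grey plastic frame 84 x 50 x 32 mm (along its x, y, z) full of upright glass slides, with a bail handle on top running along its x axis, 44 mm long, 12 mm thick (along y), from 32 to 58 mm above the underside; 0.1 to 0.15 kg. Origin: centre of the underside, z up; symmetric under a half turn. All racks are alike; None if absent
- rack3: a slide-staining rack: grey plastic frame 84 x 50 x 32 mm (along its x, y, z) full of upright glass slides, with a bail handle on top running along its x axis, 44 mm long, 12 mm thick (along y), from 32 to 58 mm above the underside; 0.1 to 0.15 kg. Origin: centre of the underside, z up; symmetric under a half turn. All racks are alike; None if absent
- rack4: a slide-staining rack: grey plastic frame 84 x 50 x 32 mm (along its x, y, z) full of upright glass slides, with a bail handle on top running along its x axis, 44 mm long, 12 mm thick (along y), from 32 to 58 mm above the underside; 0.1 to 0.15 kg. Origin: centre of the underside, z up; symmetric under a half turn. All racks are alike; None if absent
- bottle: bystander: closed amber bottle, 52 mm in diameter, 120 mm tall, origin under its centre
- beaker: bystander: open glass beaker, 72 mm in diameter, 95 mm tall, origin under its centre
- dishes: bystander: stack of clear dishes, 80 mm in diameter, 30 mm tall, origin under its centre
Not all that is in view belongs to the job. What is shaped like the lever_pod but green or orange is not meant.

How it is judged (in metres and radians):
On the way, in this order (a step that is already met when the one before it is completed fails the run):
1. the gate lever is in its far notch and the gate is raised (value of joint lever above 0.4 rad and value of joint gate above 0.058 m), for 0.3 s.
2. every rack is past the gate and the feed stick is held fully over to the left for 1.5 s (y of each of rack1, rack2, rack3, rack4 in the frame of scanner above 0.127 m and z of each of rack1, rack2, rack3, rack4 in the frame of scanner below 0.025 m and x of rack1 in the frame of scanner between -0.02 and 0.02 m and x of rack2 in the frame of scanner between -0.02 and 0.02 m and x of rack3 in the frame of scanner between -0.02 and 0.02 m and x of rack4 in the frame of scanner between -0.02 and 0.02 m and value of joint stick above 0.48 rad), for 1.5 s.
3. the stick is back at its centre with every rack past the gate (y of each of rack1, rack2, rack3, rack4 in the frame of scanner above 0.127 m and z of each of rack1, rack2, rack3, rack4 in the frame of scanner below 0.025 m and x of rack1 in the frame of scanner between -0.02 and 0.02 m and x of rack2 in the frame of scanner between -0.02 and 0.02 m and x of rack3 in the frame of scanner between -0.02 and 0.02 m and x of rack4 in the frame of scanner between -0.02 and 0.02 m and value of joint stick between -0.06 and 0.06 rad), for 0.3 s.
4. the lever is back in its near notch, the gate shut behind the racks (y of each of rack1, rack2, rack3, rack4 in the frame of scanner above 0.127 m and z of each of rack1, rack2, rack3, rack4 in the frame of scanner below 0.025 m and x of rack1 in the frame of scanner between -0.02 and 0.02 m and x of rack2 in the frame of scanner between -0.02 and 0.02 m and x of rack3 in the frame of scanner between -0.02 and 0.02 m and x of rack4 in the frame of scanner between -0.02 and 0.02 m and value of joint lever below -0.4 rad and value of joint gate below 0.012 m), for 0.3 s.
At the end, for the whole second after the job is handed in: every rack present stands upright (within 0.15 rad) and still on the lane floor under the hood, its centre more than 127 mm along the lane (fully past the gate); the stick is within 0.06 rad of centre; the lever is in its near notch (below -0.4 rad) and the gate is down (under 12 mm) (all of step 4 and angle between each of rack1, rack2, rack3, rack4's own z axis and vertical below 0.15 rad and linear speed of each of rack1, rack2, rack3, rack4 below 0.02 m/s and value of joint stick between -0.06 and 0.06 rad); the robot touches nothing.
It fails at once if the gripper itself pushes a rack in past the gate ((contact force between the fingers and rack1 above 0.5 N and y of rack1 in the frame of scanner above 0.105 m and z of rack1 in the frame of scanner below 0.07 m and x of rack1 in the frame of scanner between -0.05 and 0.05 m) or (contact force between the fingers and rack2 above 0.5 N and y of rack2 in the frame of scanner above 0.105 m and z of rack2 in the frame of scanner below 0.07 m and x of rack2 in the frame of scanner between -0.05 and 0.05 m) or (contact force between the fingers and rack3 above 0.5 N and y of rack3 in the frame of scanner above 0.105 m and z of rack3 in the frame of scanner below 0.07 m and x of rack3 in the frame of scanner between -0.05 and 0.05 m) or (contact force between the fingers and rack4 above 0.5 N and y of rack4 in the frame of scanner above 0.105 m and z of rack4 in the frame of scanner below 0.07 m and x of rack4 in the frame of scanner between -0.05 and 0.05 m)).
It fails at once if the bottle is moved more than 3 cm (distance of bottle from where it was at the start of the episode above 0.03 m).
It fails at once if the beaker is moved more than 3 cm (distance of beaker from where it was at the start of the episode above 0.03 m).
It fails at once if the dishes is moved more than 3 cm (distance of dishes from where it was at the start of the episode above 0.03 m).
Of rack1, rack2, rack3, rack4 only 2 to 4 are there at a start; the rules pass over those that are not, and their reading is None.
At some moment in a run one of rack1, rack2, rack3, rack4 may be knocked a few centimetres aside while the robot is not near it.
Once in a run the grip may slacken for a moment while it holds something.
It also fails if it takes over 210 s, if anything falls off the work surface, if the arm or the gripper's body presses on something with over 40 N, if the wrist force passes 120 N, or if a joint passes its speed limit or range.

## Robot

A 6-joint arm with a two-finger parallel gripper is mounted at the origin on the work surface. World frame = base frame: x ahead of the robot, y to its left, z up, the work surface at z = 0. Lengths are in mm, angles in rad, forces in N, time in s.
With the tool pointing down it reaches from about 350 to 975 mm from the base axis. Payload 7.1 kg.
Tool frame: the origin (TCP) lies between the finger pads; the fingertips stand 19 mm ahead of it and the grasp point (between the pads) is the TCP (ctrl.tcp_to_tips is the distance from the TCP to the fingertips, in mm); z points along the fingers, y is the line along which they close (so a half turn about z gives the same grasp; the last joint's range is limited). The gripper opens to 88 mm and grips with 3 to 60 N. Pads are 20 mm wide; open, the fingers measure 115 mm over their backs; the gripper's body (75 mm by 178 mm) begins 61 mm behind the grasp point.
Start: joints at [-1.243, 0.423, 1.63, -0, 1.089, -0.019], TCP at [212.448, -587.768, 241.675] pointing down, gripper open.
Joint ranges: [-3, 3], [-0.9, 2.11], [0.09, 2.58], [-1.31, 4.45], [0.11, 2.69], [-2.54, 2.54]. Speed limits (rad/s): [2.39, 2.39, 3.01, 3.14, 3.14, 3.14].

## Interface

Orientations are given as a rotation vector (axis times angle).
In Python, from workcell import status, optics, ctrl gives the robot as it stands. The module is installed in compiled form; this text tells all that it offers.
- The arm moves only by the shell command python3 -m inch 'ROWS'. ROWS is JSON, a list that holds one entry, the list of rows, each a list of 7 numbers: the shift along the tool's x, y, z in mm, then the turn, a rotation vector about the tool's x, y, z in rad, then the opening in per cent of the stroke, from 0 (shut) to 100 (fully open). A call has 1 to 20 rows; each row is the pose to reach, as a shift and turn from the pose commanded when the call began, along the tool's axes at that moment; what a row does not reach only later rows make up. A row lasts 1/10 s, in which the tool goes at most 50 mm and 8.59 degrees, less where a joint would pass 70% of its speed; a pose out of reach is approached as far as the arm can. A call with a gripper value outside its range is refused whole. The fingers move at their own pace and stop on an object; the grip force is fixed at half the most. Time passes only in rows, so rows that repeat a pose let the fingers close. It gives the time, the measured TCP pose, the force, the opening and the grip force at its end, in the units of the state.
- status.get_obs(): the state, without advancing time (a new reading comes with each control period).
- optics.get_image(name): name is "scene" or "top" or "wrist"; returns a dict with "frame" (420x560x3 uint8, red, green, blue), "fx", "fy", "cx", "cy" (pixels), "rvec" (rotation vector, rad) and "tvec" (3), from world to camera coordinates, as OpenCV has them; the wrist camera has in their place "hand_eye" (4x4, takes a point from camera to tool coordinates, whose origin is the TCP and whose axes are the flange's). Camera axes: x right, y down, z forward; pixel columns grow to the right and rows downward; lengths in mm; the calibration is good to about 2 mm. A picture is of the moment at which its call begins: read the wrist's pose just before it. There is no depth.
- ctrl.close_job(): hands the job in; it is judged then, once.
The state is a dict: "t": time; "qpos": joint angles; "qvel": joint speeds; "joint_torque": joint torques, N m; "ee_pos": TCP position; "orientation": TCP orientation; "ft_force": force on the tool from outside, world axes, zero at the start; "moment": the same for the moment, N m; "width": finger opening in mm; "grasp_force": force on a finger pad.
Only numpy, scipy, OpenCV 4.12 (cv2) and the standard library are available. Lean on these libraries where they do the work, as an engineer would, in place of code of your own. Each camera call takes 0.05 s, during which the arm holds its last target. There are 200 camera calls.

## Working session

There is one attempt and no reset: what is moved stays moved. The work goes in short steps, Python scripts to look and compute and a shell command to move; the robot and the scene stay as the last step left them, time stands still between calls to the robot, and variables do not carry over. Pictures are saved under pics/ and viewed, at most 14 in all, crops included, and the job is handed in when it is done.

```bash
mkdir -p pics; cat > h.py <<'E'
import numpy as np, cv2
from workcell import status, optics, ctrl
from scipy.spatial.transform import Rotation as R
def snap(n,f):
    o=status.get_obs(); d=optics.get_image(n); cv2.imwrite('pics/'+f,d['frame'][:,:,::-1])
    np.save('pics/'+f+'.npy',dict(d=d,o=o),allow_pickle=True)
    return d,o
def cam(f):
    a=np.load('pics/'+f+'.npy',allow_pickle=True).item(); d,o=a['d'],a['o']
    K=np.array([[d['fx'],0,d['cx']],[0,d['fy'],d['cy']],[0,0,1.]])
    if 'hand_eye' in d:
        T=np.eye(4);T[:3,:3]=R.from_rotvec(o['orientation']).as_matrix();T[:3,3]=o['ee_pos']
        T=np.linalg.inv(T@np.array(d['hand_eye'])); return K,T[:3,:3],T[:3,3]
    return K,cv2.Rodrigues(np.array(d['rvec'],float))[0],np.array(d['tvec'],float).ravel()
def pix(f,u,v,z):
    K,Rm,t=cam(f); r=Rm.T@np.linalg.inv(K)@np.array([u,v,1.]); c=-Rm.T@t
    return (c+r*(z-c[2])/r[2])
def proj(f,P):
    K,Rm,t=cam(f); q=(K@(Rm@np.array(P,float).T+t[:,None])); return (q[:2]/q[2]).T
E
python3 - <<'E'
from h import *
for n in ('scene','top'):
    d,o=snap(n,n+'0.png'); im=cv2.imread(f'pics/{n}0.png'); cv2.imwrite(f'pics/{n}0b.png',cv2.resize(im,(800,600)))
    K,Rm,t=cam(n+'0.png'); print(n,K[0,0],-Rm.T@t)
print(o)
E
```

```text
scene 493.3382469973795 [ 977.88021376 -994.26943517  937.14720676]
top 483.6679442881704 [ 414.34907951 -126.47034689 1465.90961809]
{'t': 0.05, 'qpos': array([-1.24300439e+00,  4.23805880e-01,  1.63068170e+00, -3.32188025e-05,
        1.08859130e+00, -1.90228254e-02]), 'qvel': array([ 1.09049543e-04, -3.55291206e-05, -2.13748275e-04, -9.06137997e-05,
       -2.71015956e-03,  2.04200351e-04]), 'joint_torque': array([ 4.74459375e-04, -5.46083486e+01, -2.74613965e+01,  6.47259713e-02,
        1.87141652e-02, -7.42334919e-06]), 'ee_pos': array([ 212.27503283, -587.29358082,  240.92676385]), 'orientation': array([-3.09303059e+00, -5.41820465e-01,  4.04463727e-04]), 'ft_force': array([-0.09672692,  0.00230302, -0.29745285]), 'moment': array([ 0.02252266, -0.02817283, -0.02548274]), 'grasp_force': 0.0, 'width': 88.10015950452679}
```

View pics/scene0b.png

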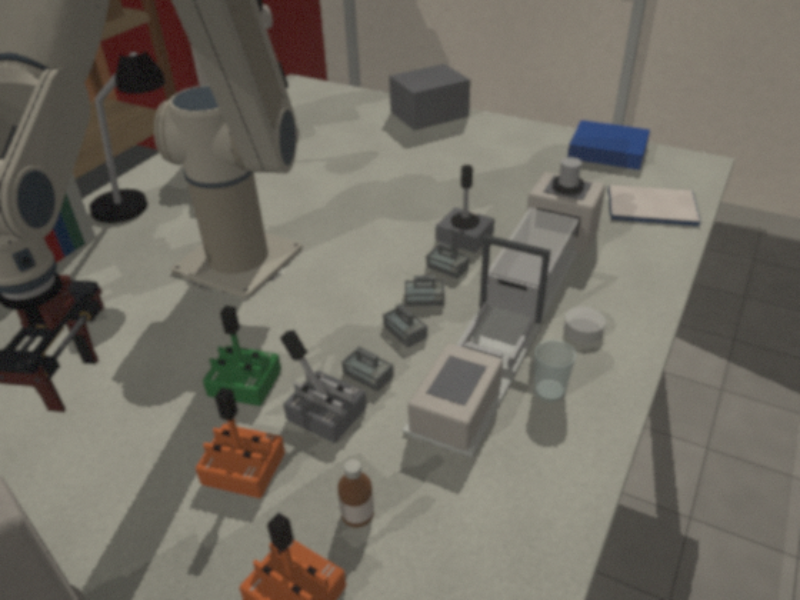

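View pics/top0b.png

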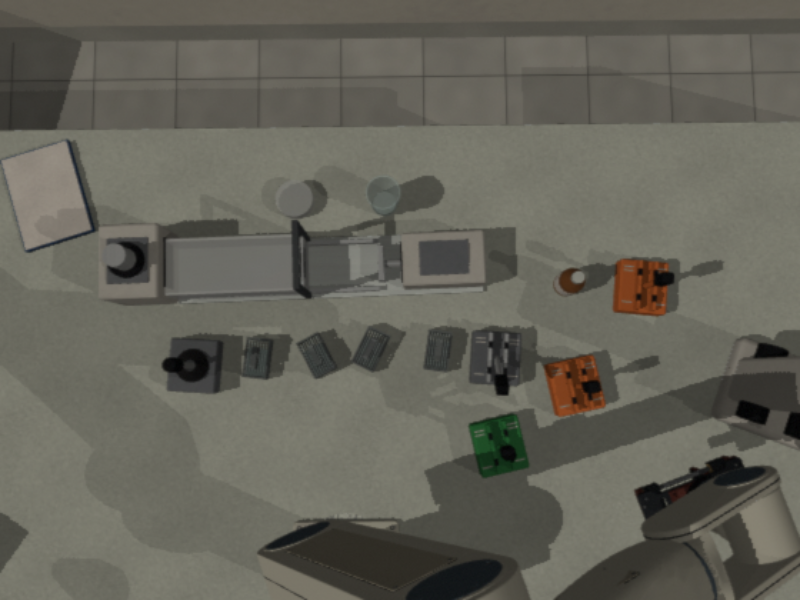

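The scene shows four racks in a row between the stick pod (left) and the grey lever pod. At 800x600 the top view has racks at (258,357), (318,354), (372,348) and (438,349), the gate at (298,260), and the ram at (385,262). I'll zoom in to measure.

```bash
python3 - <<'E'
import cv2
im=cv2.imread('pics/top0.png')[150:290,60:380]
im=cv2.convertScaleAbs(im,alpha=1.5,beta=20)
im=cv2.resize(im,None,fx=2.5,fy=2.5,interpolation=cv2.INTER_CUBIC); cv2.imwrite('pics/crop1.png',im); print(im.shape)
E
```

```text
(350, 800, 3)
```

View pics/crop1.png

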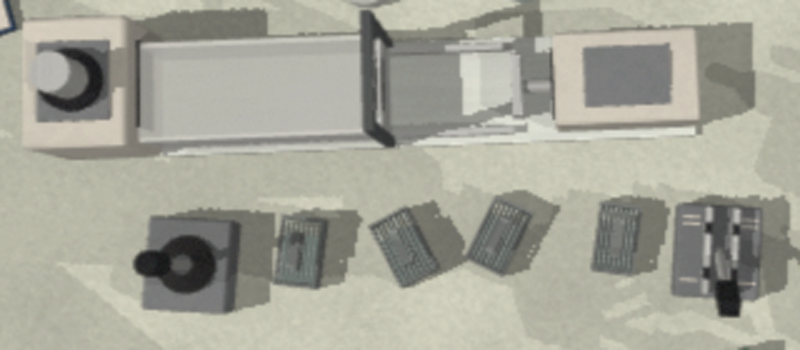

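```bash
cat >> h.py <<'E'
def c1(u,v,z,f='top0.png'): return pix(f,60+u/2.5-.3,150+v/2.5-.3,z)
E
python3 - <<'E'
from h import *
np.set_printoptions(precision=1,suppress=True)
def quad(n,P,z):
    q=np.array([c1(u,v,z)[:2] for u,v in P]); c=q.mean(0)
    r=cv2.minAreaRect(q.astype(np.float32)); print(n,c,r[1],r[2],[np.linalg.norm(q[i]-q[i-1]).round(1) for i in range(4)])
    return q
print('box',quad('box',[(554,31),(696,29),(697,121),(556,127)],80))
print('hood',quad('hood',[(140,42),(362,38),(365,137),(140,140)],97))
quad('rA',[(281,217),(326,219),(320,288),(275,285)],32)
quad('rB',[(371,226),(406,208),(440,268),(404,287)],32)
quad('rC',[(499,197),(531,213),(504,275),(468,258)],32)
quad('rD',[(601,202),(641,206),(635,273),(593,270)],32)
q=quad('stickpod',[(152,216),(240,219),(232,313),(143,306)],45);print(q)
q=quad('leverpod',[(676,204),(762,206),(757,299),(672,295)],45);print(q)
print('stickgrip top', c1(150,264,187),'levertop',c1(729,306,45+118))
E
```

```text
box [ 642.3 -203.9] (112.4311294555664, 165.119873046875) 0.5225697755813599 [np.float64(112.4), np.float64(165.1), np.float64(107.8), np.float64(162.9)]
box [[ 697.2 -121.3]
 [ 697.5 -286.5]
 [ 589.8 -285.2]
 [ 584.7 -122.4]]
hood [630.5 225. ] (114.44479370117188, 257.92755126953125) 0.3540353775024414 [np.float64(113.2), np.float64(254.9), np.float64(114.5), np.float64(256.4)]
hood [[686.6 354. ]
 [688.2  99.1]
 [573.8  95.3]
 [573.4 351.7]]
rA [445.1 181.8] (53.48215866088867, 81.67704772949219) 85.47518157958984 [np.float64(80.5), np.float64(53.5), np.float64(81.6), np.float64(53.3)]
rB [449.5  57.9] (83.31724548339844, 47.81292724609375) 28.375478744506836 [np.float64(82.3), np.float64(46.5), np.float64(82.0), np.float64(47.8)]
rC [461.8 -55. ] (47.12298583984375, 80.8465347290039) 64.17950439453125 [np.float64(80.9), np.float64(42.5), np.float64(79.8), np.float64(47.1)]
rD [ 457.8 -193.5] (49.69801712036133, 81.00508117675781) 83.59644317626953 [np.float64(81.0), np.float64(47.7), np.float64(79.6), np.float64(49.7)]
stickpod [433.3 306.3] (104.48515319824219, 109.933837890625) 85.82923126220703 [np.float64(105.4), np.float64(103.7), np.float64(109.9), np.float64(104.5)]
[[489.4 354. ]
 [484.6 250.4]
 [374.9 258.4]
 [384.3 362.5]]
leverpod [ 440.6 -309. ] (101.09720611572266, 109.55142974853516) 86.30684661865234 [np.float64(106.6), np.float64(101.1), np.float64(109.0), np.float64(99.3)]
[[ 496.1 -262.4]
 [ 492.6 -363.5]
 [ 383.9 -354.7]
 [ 389.8 -255.5]]
stickgrip top [431.2 307.1 187. ] levertop [ 379.4 -305.6  163. ]
```

```bash
cat >> h.py <<'E'
def go(x,y,z,th):
    "row (tool axes) to bring TCP to x,y,z pointing down, tool x at yaw th"
    o=status.get_obs(); A=R.from_rotvec(o['orientation']); p=np.array([x,y,z])-o['ee_pos']
    D=R.from_matrix([[np.cos(th),np.sin(th),0],[np.sin(th),-np.cos(th),0],[0,0,-1]])
    s=A.inv().apply(p); r=(A.inv()*D).as_rotvec()
    print(s.round(0),r.round(3),'rows>=',max(np.linalg.norm(s)/50,np.degrees(np.linalg.norm(r))/8.59).round(1))
def W():
    o=status.get_obs(); X=R.from_rotvec(o['orientation']).as_matrix()[:,0]
    print('t',round(o['t'],2),o['ee_pos'].round(1),'th',np.arctan2(X[1],X[0]).round(3),'F',o['ft_force'].round(1),'w',round(o['width'],1),o['grasp_force'],'q',o['qpos'].round(2))
E
python3 -c "
from h import *
go(386,-306,270,1.51);W()"
```

```text
[ 259. -206.  -29.] [-1.000e-03 -1.000e-03 -1.163e+00] rows>= 7.8
t 0.1 [ 212.3 -587.4  241. ] th 0.347 F [0.1 0.5 0.3] w 87.5 0.0 q [-1.24  0.42  1.63 -0.    1.09 -0.02]
```

```bash
python3 -m inch '[[[130,-103,-29,0,0,-0.58,100],[259,-206,-29,0,0,-1.163,100],[259,-206,-29,0,0,-1.163,100],[259,-206,-29,0,0,-1.163,100],[259,-206,-29,0,0,-1.163,100],[259,-206,-29,0,0,-1.163,100],[259,-206,-29,0,0,-1.163,100],[259,-206,-29,0,0,-1.163,100],[259,-206,-29,0,0,-1.163,100],[259,-206,-29,0,0,-1.163,100],[259,-206,-29,0,0,-1.163,100],[259,-206,-29,0,0,-1.163,100],[259,-206,-29,0,0,-1.163,100],[259,-206,-29,0,0,-1.163,100]]]'
python3 - <<'E'
from h import *
W(); d,o=snap('wrist','w1.png'); print(d['hand_eye'],d['fx']); cv2.imwrite('pics/w1b.png',cv2.convertScaleAbs(cv2.imread('pics/w1.png'),alpha=1.4,beta=15))
E
```

```text
t: 1.5
ee_pos: [385.8, -306.3, 270.6]
orientation: [-2.289, -2.151, 0.0]
ft_force: [-0.2, 0.4, -0.5]
width: 88.0
grasp_force: 0.0
t 1.5 [ 385.8 -306.3  270.6] th 1.509 F [-0.2  0.4 -0.5] w 88.0 0.0 q [-0.7   0.19  1.89  0.    1.06 -0.63]
[[-7.92065192e-04 -9.51993990e-01 -3.06115691e-01  8.38950150e+01]
 [ 9.99999544e-01 -9.17285401e-04  2.65211354e-04 -2.10137435e-01]
 [-5.33275069e-04 -3.06115342e-01  9.51994282e-01 -1.43057087e+02]
 [ 0.00000000e+00  0.00000000e+00  0.00000000e+00  1.00000000e+00]] 295.40559573031555
```

View pics/w1b.png

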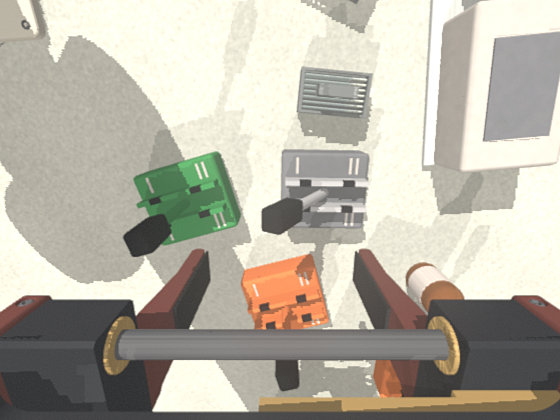

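Wrist view: the grey pod has corners at about (282,150), (368,150) and (367,228). Its grip is at (285,213), leaning to the near side, and rack D is at (335,92).

```bash
python3 - <<'E'
from h import *
np.set_printoptions(precision=1,suppress=True)
for z,P in ((45,[(282,150),(368,150),(367,228)]),(32,[(304,67),(371,74),(365,117),(298,110)]),(80,[(442,0),(437,160)])):
    q=np.array([pix('w1.png',u,v,z)[:2] for u,v in P]);print(q.tolist(),q.mean(0))
c=np.array([440,-308])
for yaw in(-.06,):
  a=np.array([np.cos(yaw),np.sin(yaw)])
  for r in(85,135): p=c-a*r*.479; print(proj('w1.png',[[p[0],p[1],45+r*.8776]]))
E
```

```text
[[389.793960171712, -257.82594265271166], [494.9156718227542, -264.46401313179666], [496.3206053432401, -366.57411708627785]] [ 460.3 -296.3]
[[421.34161878575645, -165.6437951192217], [499.75566409187826, -178.0588834083022], [493.84739064945313, -225.8355407856729], [412.18141258550213, -212.5686095767096]] [ 456.8 -195.5]
[[552.278967350305, -122.86312082188948], [562.4595389203257, -276.388346294199]] [ 557.4 -199.6]
[[294.3 203.4]]
[[269.6 216.8]]
```

```bash
python3 -m inch '[[[-3,0,40,0,0,0,100],[-3,0,80,0,0,0,100],[-3,0,120,0,0,0,100],[-3,0,120,0,0,0,100],[-3,15,120,0,0,0,100],[-3,30,120,0,0,0,100],[-3,45,120,0,0,0,100],[-3,60,120,0,0,0,100],[-3,75,120,0,0,0,100],[-3,90,120,0,0,0,100],[-3,105,120,0,0,0,100],[-3,113,120,0,0,0,100],[-3,113,120,0,0,0,100],[-3,113,120,0,0,0,100],[-3,113,120,0,0,0,100],[-3,113,120,0,0,0,100],[-3,106,80,0,0,0,100],[-3,106,40,0,0,0,100],[-3,106,0,0,0,0,100],[-3,106,0,0,0,0,100]]]'
python3 - <<'E'
from h import *
W(); go(560,-40,330,0.0)
E
```

```text
t: 3.55
ee_pos: [493.8, -317.3, 276.7]
orientation: [2.282, 2.145, 0.004]
ft_force: [0.3, -0.1, 0.0]
width: 88.0
grasp_force: 0.0
t 3.55 [ 493.8 -317.3  276.7] th 1.509 F [ 0.3 -0.1  0. ] w 88.0 0.0 q [-0.59  0.32  1.69  0.    1.12 -0.53]
[281.  50. -54.] [ 0.011 -0.003  1.509] rows>= 10.1
```

```bash
python3 -m inch '[[[50,50,-30,0,0,0.15,100],[100,50,-60,0,0,0.3,100],[150,33,-80,0,0,0.45,100],[200,20,-90,0,0,0.6,100],[240,10,-100,0,0,0.75,100],[281,-10,-104,0,0,0.9,100],[281,-10,-104,0,0,1.05,100],[281,-10,-104,0,0,1.2,100],[281,-10,-104,0,0,1.35,100],[281,-10,-104,0,0,1.509,100],[281,-10,-104,0,0,1.509,100],[281,-10,-104,0,0,1.509,100],[281,-10,-104,0,0,1.509,100],[281,-10,-104,0,0,1.509,100]]]'
python3 - <<'E'
from h import *
W(); d,o=snap('wrist','w2.png'); im=cv2.convertScaleAbs(cv2.imread('pics/w2.png'),alpha=1.3,beta=10); cv2.imwrite('pics/w2b.png',cv2.resize(im,(800,600),interpolation=cv2.INTER_CUBIC))
E
```

```text
t: 4.95
ee_pos: [498.6, -34.5, 374.4]
orientation: [-3.142, -0.002, 0.001]
ft_force: [-0.3, -0.4, -0.0]
width: 87.6
grasp_force: 0.0
t 4.95 [498.6 -34.5 374.4] th 0.001 F [-0.3 -0.4 -0. ] w 87.6 0.0 q [-0.09  0.1   1.75  0.    1.29  1.48]
```

View pics/w2b.png

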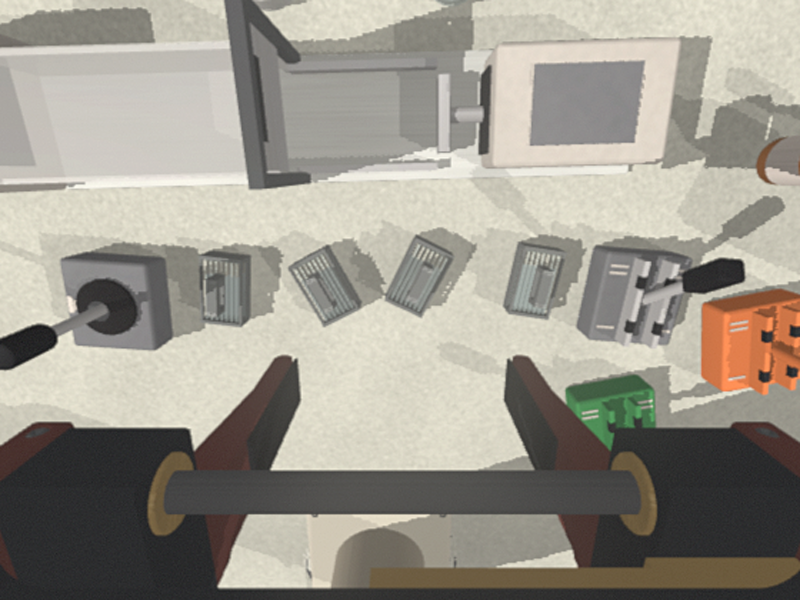

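The stick stands upright, the four racks are at (226,290), (325,285), (420,276) and (535,280), the ram face is at column 438 (rows 75–152), and the lever now appears to lean far.

```bash
cat >> h.py <<'E'
def c8(f,u,v,z): return pix(f,u*.7-.15,v*.7-.15,z)[:2]
E
python3 - <<'E'
from h import *
np.set_printoptions(precision=1,suppress=True)
f='w2.png'
def q(n,z,P):
    a=np.array([c8(f,u,v,z) for u,v in P]); print(n,a.round(1).tolist(),a.mean(0))
q('box',80,[(498,42),(681,39),(668,164),(492,166)])
q('ram',44,[(438,75),(438,152)])
q('ramlow14',14,[(438,152)])
q('gatetop184',184,[(228,0),(250,188)])
q('kerb26',26,[(298,60),(435,59),(288,165),(400,165)])
q('A',32,[(200,253),(250,254),(248,326),(202,323)])
q('B',32,[(289,264),(330,246),(362,304),(325,326)])
q('C',32,[(416,234),(454,251),(424,316),(386,299)])
q('D',32,[(520,241),(566,247),(553,319),(506,313)])
q('pod',45,[(62,257),(165,254),(172,347),(77,347)])
for r,a in((85,.5),(135,.5)): print('far',proj(f,[[441+r*np.sin(a),-312,45+r*np.cos(a)]])/.7)
for r in(92,142): print('stick',proj(f,[[433,306,45+r]])/.7)
E
```

```text
box [[694.8, -122.3], [697.3, -287.7], [590.2, -296.6], [588.2, -123.9]] [ 642.6 -207.6]
ram [[675.0, -71.4], [602.6, -73.3]] [638.8 -72.4]
ramlow14 [[603.8, -75.8]] [603.8 -75.8]
gatetop184 [[692.7, 81.8], [570.9, 80.3]] [631.8  81.1]
kerb26 [[692.2, 71.7], [693.2, -69.3], [589.7, 90.4], [589.8, -33.2]] [641.2  14.9]
A [[492.8, 198.8], [491.6, 141.0], [402.6, 153.1], [406.4, 208.9]] [448.4 175.5]
B [[479.9, 96.6], [501.0, 47.6], [430.9, 12.7], [402.6, 58.8]] [453.6  53.9]
C [[514.9, -51.5], [495.3, -95.8], [415.6, -62.3], [437.2, -16.3]] [465.7 -56.5]
D [[506.9, -171.2], [500.0, -225.0], [411.8, -219.7], [419.5, -161.8]] [ 459.6 -194.4]
pod [[490.5, 349.4], [494.0, 232.3], [380.2, 243.2], [380.2, 358.3]] [436.2 295.8]
far [[686.5 280.9]]
far [[725.4 266.4]]
stick [[ 48.4 334. ]]
stick [[  1.7 355.5]]
```

```bash
python3 - <<'E'
from h import *
f='w2.png'; s=3
im=cv2.convertScaleAbs(cv2.imread('pics/w2.png'),alpha=1.2)[0:140,120:385]
im=cv2.resize(im,None,fx=s,fy=s,interpolation=cv2.INTER_CUBIC)
ya=.03;o=np.array([637,-22.]);a=np.array([np.cos(ya),np.sin(ya)]);b=np.array([-a[1],a[0]])
def L(P,c):
    w=[[*(o+x*a+y*b),z] for x,y,z in P]; p=((proj(f,w)-[120,0]+.5)*s).astype(int); cv2.polylines(im,[p.reshape(-1,1,2)],False,c,1)
for x in(-47,47): L([(x,-50,26),(x,95,26)],(0,0,255)); L([(x,-50,10),(x,95,10)],(255,0,0))
L([(-37,-50,44),(37,-50,44)],(0,200,0)); L([(-37,-50,14),(37,-50,14)],(0,200,0))
L([(-60,-100,80),(60,-100,80)],(255,0,255)); L([(-60,100,184),(60,100,184)],(255,0,255))
cv2.imwrite('pics/ov.png',im)
E
```

```text
(no output)
```

View pics/ov.png

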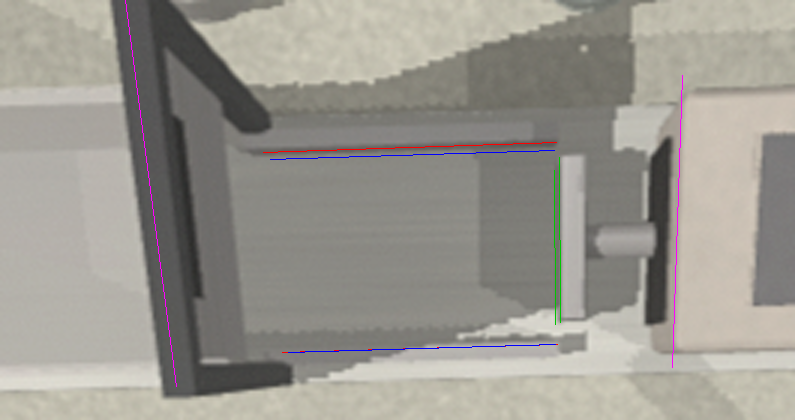

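```bash
cat >> h.py <<'E'
from scipy.optimize import minimize
def fit(f,x,y,th,z0=0,free=True):
    "refine rack pose (x,y,yaw of rack x axis) by edges: top rectangle z 32 plus handle top z 58"
    g=cv2.GaussianBlur(cv2.imread('pics/'+f),(0,0),1.0).astype(np.float32)
    m=np.sqrt(sum(cv2.Sobel(g[:,:,i],cv2.CV_32F,1,0)**2+cv2.Sobel(g[:,:,i],cv2.CV_32F,0,1)**2 for i in range(3))); m=np.minimum(m,120)
    s=np.linspace(-1,1,41); E=[]
    for hx,hy,z in((42,25,32),(22,6,58)):
        for k in(-1,1): E+= [(hx*q,k*hy,z) for q in s]+[(k*hx,hy*q,z) for q in s]
    E=np.array(E)
    def cost(p,full=False):
        c,sn=np.cos(p[2]),np.sin(p[2])
        w=np.c_[p[0]+c*E[:,0]-sn*E[:,1],p[1]+sn*E[:,0]+c*E[:,1],E[:,2]+z0]
        uv=proj(f,w).astype(np.float32)
        v=cv2.remap(m,uv[:,0].copy()[None],uv[:,1].copy()[None],cv2.INTER_LINEAR)[0]
        return -(v*np.where(E[:,2]>40,.5,1)).mean()
    best=min(((cost((x+i,y+j,th+k)),(x+i,y+j,th+k)) for i in range(-12,13,3) for j in range(-12,13,3) for k in np.arange(-.2,.21,.05)))
    r=minimize(cost,best[1],method='Nelder-Mead',options=dict(initial_simplex=np.array(best[1])+np.array([[0,0,0],[2,0,0],[0,2,0],[0,0,.04]])))
    return r.x.round(3),round(float(r.fun),1)
E
python3 - <<'E'
from h import *
S=dict(A=(446,180,-.08),B=(452,56,.5),C=(464,-55,-.42),D=(458,-194,-.1))
for n,s in S.items():
    for f in('top0.png','w2.png'): print(n,f,*fit(f,*s))
E
```

```text
A top0.png [4.47420e+02 1.79929e+02 1.60000e-02] -67.4
A w2.png [ 4.53079e+02  1.70988e+02 -1.06000e-01] -77.4
B top0.png [449.467  57.349   0.478] -58.1
B w2.png [449.883  59.503   0.485] -73.9
C top0.png [ 4.61334e+02 -5.39370e+01 -4.47000e-01] -54.2
C w2.png [ 4.66247e+02 -5.55390e+01 -4.66000e-01] -71.4
D top0.png [ 4.59693e+02 -1.92674e+02 -1.10000e-01] -53.2
D w2.png [ 4.61188e+02 -1.88751e+02 -1.48000e-01] -72.2
```

```bash
python3 -c "
from h import *
go(464,-55,180,-.456)"
```

```text
[-35.  21. 194.] [0.    0.    0.457] rows>= 4.0
```

```bash
python3 -m inch '[[[-35,21,50,0,0,0.15,100],[-35,21,95,0,0,0.3,100],[-35,21,140,0,0,0.457,100],[-35,21,180,0,0,0.457,100],[-35,21,194,0,0,0.457,100],[-35,21,194,0,0,0.457,100],[-35,21,194,0,0,0.457,100]]]'
cat > m.py <<'E'
import sys
from h import *
f=sys.argv[1]; s=list(map(float,sys.argv[2:5])); W(); snap('wrist',f); p,c=fit(f,*s); print(p,c); go(p[0],p[1],float(sys.argv[5]) if len(sys.argv)>5 else 53,p[2])
E
python3 m.py w3.png 464 -55 -.456
```

```text
t: 5.7
ee_pos: [464.3, -55.5, 181.1]
orientation: [-3.06, 0.71, -0.0]
ft_force: [-0.9, 0.9, 1.3]
width: 88.0
grasp_force: 0.0
t 5.7 [464.3 -55.5 181.1] th -0.456 F [-0.9  0.9  1.3] w 88.0 0.0 q [-0.14  0.28  2.02  0.    0.84  1.88]
[ 4.61987e+02 -5.47370e+01 -4.59000e-01] -87.3
[ -3.   1. 129.] [-0.001 -0.002  0.003] rows>= 2.6
```

```bash
python3 -m inch '[[[-3,1,40,0,0,0,100],[-3,1,80,0,0,0,100],[-3,1,110,0,0,0,100],[-3,1,127,0,0,0,100],[-3,1,127,0,0,0,100],[-3,1,127,0,0,0,0],[-3,1,127,0,0,0,0],[-3,1,127,0,0,0,0],[-3,1,127,0,0,0,0],[-3,1,127,0,0,0,0],[-3,1,127,0,0,0,0],[-3,1,100,0,0,0,0],[-3,1,60,0,0,0,0],[-3,1,20,0,0,0,0],[-3,1,-10,0,0,0,0],[-3,1,-10,0,0,0,0]]]'
python3 -c "
from h import *
W();go(638,-26,150,.03)"
```

```text
t: 7.35
ee_pos: [463.1, -55.3, 194.5]
orientation: [-3.06, 0.71, -0.012]
ft_force: [0.2, 0.6, -0.3]
width: 3.2
grasp_force: 0.0
t 7.35 [463.1 -55.3 194.5] th -0.456 F [ 0.2  0.6 -0.3] w 3.2 0.0 q [-0.14  0.26  2.01  0.    0.86  1.88]
[ 144. -103.   46.] [-0.001 -0.008 -0.486] rows>= 3.7
```

```bash
python3 -m inch '[[[0,0,0,0,0,0,50],[0,0,0,0,0,0,100],[0,0,0,0,0,0,100],[0,0,0,0,0,0,100],[0,0,0,0,0,0,100]]]' | head -2
python3 m.py w4.png 464 -55 -.456
python3 - <<'E'
from h import *
f='w4.png';im=cv2.imread('pics/'+f)
p=fit(f,464,-55,-.456)[0]
for hx,hy,z in((42,25,32),(22,6,58)):
    c,s=np.cos(p[2]),np.sin(p[2]);w=[[p[0]+c*x-s*y,p[1]+s*x+c*y,z] for x,y in((-hx,-hy),(hx,-hy),(hx,hy),(-hx,hy))]
    cv2.polylines(im,[proj(f,w).astype(int).reshape(-1,1,2)],True,(0,0,255),1)
cv2.imwrite('pics/w4b.png',im)
E
```

```text
t: 7.85
ee_pos: [460.3, -54.9, 189.9]
t 7.85 [460.3 -54.9 189.9] th -0.456 F [-0.5  0.3 -0.2] w 39.9 0.0 q [-0.14  0.26  2.02 -0.    0.86  1.88]
[ 4.61723e+02 -5.50620e+01 -4.52000e-01] -87.4
[  1.  -1. 137.] [ 0.     0.001 -0.004] rows>= 2.7
```

View pics/w4b.png

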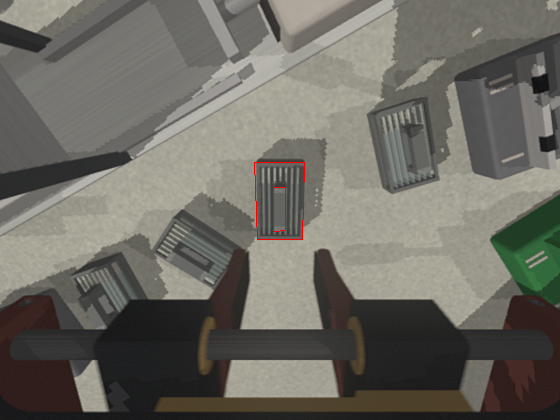

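The fingers were still closing when I lifted. The fit overlay matches the rack at (279,200), which hasn't moved. I'll grasp again with a smaller opening and a longer close.

```bash
python3 -m inch '[[[1,-1,45,0,0,0,50],[1,-1,90,0,0,0,50],[1,-1,120,0,0,0,50],[1,-1,137,0,0,0,50],[1,-1,137,0,0,0,50],[1,-1,137,0,0,0,0],[1,-1,137,0,0,0,0],[1,-1,137,0,0,0,0],[1,-1,137,0,0,0,0],[1,-1,137,0,0,0,0],[1,-1,137,0,0,0,0],[1,-1,137,0,0,0,0],[1,-1,137,0,0,0,0],[1,-1,120,0,0,0,0],[1,-1,80,0,0,0,0],[1,-1,40,0,0,0,0],[1,-1,40,0,0,0,0]]]'
python3 -c "
from h import *
W();go(638,-26,150,.03)"
```

```text
t: 9.6
ee_pos: [464.9, -55.0, 154.7]
orientation: [-3.06, 0.71, -0.013]
ft_force: [0.2, 1.0, -0.9]
width: 12.0
grasp_force: 30.0
t 9.6 [464.9 -55.  154.7] th -0.456 F [ 0.2  1.  -0.9] w 12.0 29.994378089904785 q [-0.14  0.33  2.04 -0.    0.77  1.88]
[ 143. -102.    6.] [-0.001 -0.008 -0.486] rows>= 3.5
```

```bash
python3 -m inch '[[[30,-20,0,0,0,-0.1,0],[60,-40,0,0,0,-0.2,0],[90,-62,0,0,0,-0.3,0],[120,-85,0,0,0,-0.4,0],[143,-102,6,0,0,-0.486,0],[143,-102,6,0,0,-0.486,0],[143,-102,6,0,0,-0.486,0],[143,-102,6,0,0,-0.486,0]]]' | tail -2
python3 - <<'E'
from h import *
W(); go(638.5,-26,64,.03)
f='w5.png';snap('wrist',f);im=cv2.convertScaleAbs(cv2.imread('pics/'+f),alpha=1.3)
ya=.03;o=np.array([638.5,-23.5]);a=np.array([np.cos(ya),np.sin(ya)]);b=np.array([-a[1],a[0]])
def L(P,c):
    w=[[*(o+x*a+y*b),z] for x,y,z in P]; p=(proj(f,w)+.5).astype(int); cv2.polylines(im,[p.reshape(-1,1,2)],False,c,1)
for x in(-47,47): L([(x,-50,26),(x,95,26)],(0,0,255))
L([(-37,-50,44),(37,-50,44)],(0,200,0)); L([(-60,-100,80),(60,-100,80)],(255,0,255))
cv2.imwrite('pics/w5b.png',im)
E
```

```text
width: 12.2
grasp_force: 30.0
t 10.4 [633.6 -26.  143.7] th 0.029 F [-0.3 -1.  -0.8] w 12.2 29.994317293167114 q [-0.06  0.56  1.67 -0.    0.92  1.48]
[ 5.  0. 80.] [-0.     0.003 -0.001] rows>= 1.6
```

View pics/w5b.png

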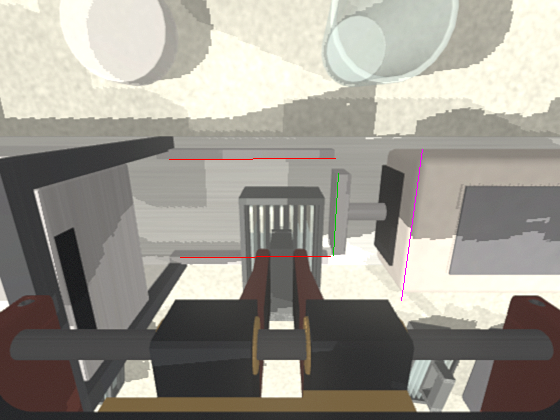

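```bash
python3 - <<'E'
from h import *
f='w5.png'
for dx in(38,42,46): print(dx,proj(f,[[633.6+dx,-26+dy,122.7] for dy in(-25,25)]).round(1).tolist())
E
```

```text
38 [[325.1, 205.5], [238.4, 203.2]]
42 [[325.6, 198.8], [238.3, 196.4]]
46 [[326.2, 192.0], [238.1, 189.6]]
```

```bash
python3 -m inch '[[[1,0,30,0,0,0,0],[1,0,50,0,0,0,0],[1,0,65,0,0,0,0],[1,0,72,0,0,0,0],[1,0,77,0,0,0,0],[1,0,77,0,0,0,0],[1,0,77,0,0,0,0]]]'
python3 - <<'E'
from h import *
W()
f='w6.png';snap('wrist',f);im=cv2.convertScaleAbs(cv2.imread('pics/'+f),alpha=1.3);cv2.imwrite('pics/w6b.png',im)
E
```

```text
t: 11.15
ee_pos: [636.8, -26.0, 68.4]
orientation: [3.141, 0.047, 0.002]
ft_force: [-0.9, 0.1, -0.9]
width: 11.6
grasp_force: 30.0
t 11.15 [636.8 -26.   68.4] th 0.03 F [-0.9  0.1 -0.9] w 11.6 29.99446213245392 q [-0.06  0.66  1.69  0.    0.79  1.48]
```

View pics/w6b.png

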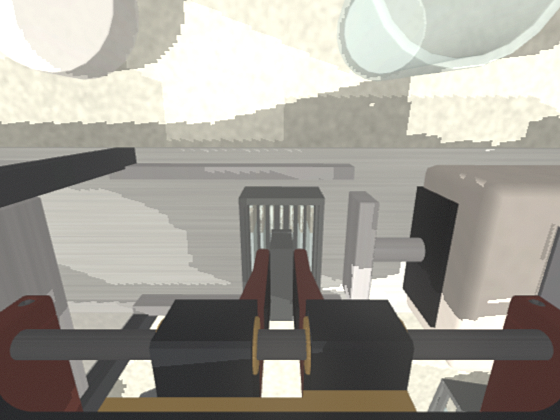

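```bash
python3 - <<'E'
from h import *
f='w6.png'
print('kerb up',pix(f,200,179,26),pix(f,340,179,26),'lowkerb',pix(f,140,296,26),pix(f,140,310,26))
for z in(47,44,40): print(z,pix(f,242,188,z),pix(f,322,187,z))
print('ramface',pix(f,350,195,44))
W()
E
```

```text
kerb up [683.9977697  26.2714529  26.       ] [686.55897926 -62.56781918  26.        ] lowkerb [597.14002499  74.24950524  26.        ] [585.26012213  75.62409221  26.        ]
47 [683.67912212  -2.99327247  47.        ] [685.56668187 -48.40039463  47.        ]
44 [683.00107566  -2.60967413  44.        ] [684.9230465  -48.84458931  44.        ]
40 [682.09701371  -2.09820966  40.        ] [684.06486601 -49.43684888  40.        ]
ramface [680.64693486 -65.50343634  44.        ]
t 11.2 [636.9 -26.   68.5] th 0.03 F [ 0.1 -0.7 -1. ] w 11.7 29.994581043720245 q [-0.06  0.66  1.69 -0.    0.79  1.48]
```

```bash
python3 -m inch '[[[-3,0,0,0,0,0,0],[-3,0,2,0,0,0,0],[-3,0,4,0,0,0,0],[-3,0,5,0,0,0,0],[-3,0,5,0,0,0,0],[-3,0,5,0,0,0,0]]]'
```

```text
t: 11.8
ee_pos: [633.9, -26.0, 63.9]
orientation: [3.141, 0.047, 0.002]
ft_force: [-2.0, -0.1, 9.5]
width: 12.0
grasp_force: 30.0
```

```bash
python3 -m inch '[[[0,0,-0.5,0,0,0,40],[0,0,-0.5,0,0,0,40],[0,0,-0.5,0,0,0,40],[0,0,-0.5,0,0,0,40],[0,0,-0.5,0,0,0,40],[0,0,-30,0,0,0,40],[0,0,-70,0,0,0,40],[0,0,-110,0,0,0,40],[0,0,-150,0,0,0,40],[0,0,-150,0,0,0,40],[0,0,-150,0,0,0,40]]]'
python3 - <<'E'
from h import *
W(); snap('wrist','w7.png'); print(fit('w7.png',638,-24,.03,10)); go(433,306,235,0.0); 
E
```

```text
t: 12.9
ee_pos: [633.7, -26.0, 213.6]
orientation: [3.141, 0.047, 0.003]
ft_force: [-0.2, -0.4, -0.3]
width: 35.2
grasp_force: 0.0
t 12.9 [633.7 -26.  213.6] th 0.03 F [-0.2 -0.4 -0.3] w 35.2 0.0 q [-0.06  0.47  1.63  0.    1.04  1.48]
(array([ 6.36598e+02, -2.66130e+01,  4.00000e-02]), -67.4)
[-190. -338.  -23.] [-0.     0.001  0.03 ] rows>= 7.8
```

```bash
python3 -m inch '[[[0,0,-30,0,0,0,60],[-20,-40,-35,0,0,0,60],[-45,-80,-35,0,0,0.01,60],[-70,-125,-35,0,0,0.02,60],[-95,-170,-35,0,0,0.03,60],[-120,-215,-35,0,0,0.03,60],[-145,-260,-35,0,0,0.03,60],[-170,-300,-35,0,0,0.03,60],[-190,-338,-35,0,0,0.03,60],[-190,-338,-35,0,0,0.03,60],[-190,-338,-35,0,0,0.03,60],[-190,-338,-35,0,0,0.03,60]]]'
python3 - <<'E'
from h import *
W(); f='w8.png';snap('wrist',f); im=cv2.imread('pics/'+f)
for x,y in((433,306),):
  for r in(92,142):
    a=proj(f,[[x,y,45+r]])[0];print(a); cv2.circle(im,tuple(int(v) for v in a),4,(0,0,255),1)
cv2.imwrite('pics/w8b.png',cv2.convertScaleAbs(im,alpha=1.6,beta=20))
E
```

```text
t: 14.15
ee_pos: [433.3, 305.2, 246.5]
orientation: [3.14, -0.001, -0.003]
ft_force: [-0.2, -0.3, -0.1]
width: 52.6
grasp_force: 0.0
t 14.15 [433.3 305.2 246.5] th -0.001 F [-0.2 -0.3 -0.1] w 52.6 0.0 q [ 0.59  0.28  1.83 -0.    1.03  2.16]
[279.30986998 218.33070018]
[279.05851024 239.82772809]
```

View pics/w8b.png

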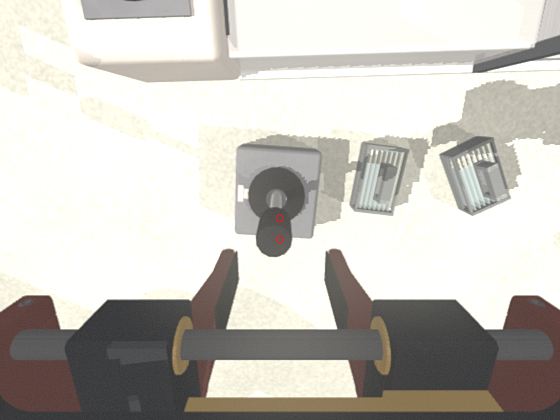

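The stick grip's top disc is at (273,240), about 4 mm further left than predicted, so its y is about 310. I'll go down around it and push.

```bash
python3 -m inch '[[[0,-5,40,0,0,0,60],[0,-5,80,0,0,0,60],[0,-5,94,0,0,0,60],[0,-10,94,0,0,0,60],[0,-15,94,0,0,0,60],[0,-18,94,0,0,0,60],[0,-21,94,0,0,0,60],[0,-24,94,0,0,0,60],[0,-27,94,0,0,0,60],[0,-30,94,0,0,0,60],[0,-33,94,0,0,0,60],[0,-36,94,0,0,0,60],[0,-39,94,0,0,0,60],[0,-42,94,0,0,0,60],[0,-45,94,0,0,0,60],[0,-48,94,0,0,0,60],[0,-51,94,0,0,0,60],[0,-54,94,0,0,0,60],[0,-57,94,0,0,0,60],[0,-60,94,0,0,0,60]]]'
python3 -c "from h import *;W()"
```

```text
t: 16.2
ee_pos: [431.9, 364.5, 151.9]
orientation: [3.138, -0.0, -0.006]
ft_force: [2.0, -8.1, -6.0]
width: 52.9
grasp_force: 4.1
t 16.2 [431.9 364.5 151.9] th -0.0 F [ 2.  -8.1 -6. ] w 52.9 4.1250671446323395 q [ 0.68  0.46  1.82 -0.    0.87  2.25]
```

```bash
python3 -m inch '[[[0,-3,0,0,0,0,60],[0,-6,0,0,0,0,60],[0,-9,0,0,0,0,60],[0,-11,0,0,0,0,60],[0,-11,0,0,0,0,60],[0,-11,0,0,0,0,60]]]'
python3 -m inch '[[[0,-2,0,0,0,0,60],[0,-4,0,0,0,0,60],[0,-4,0,0,0,0,60],[0,-4,0,0,0,0,60]]]'
python3 - <<'E'
from h import *
snap('top','t2.png')
im=cv2.imread('pics/t2.png')[150:290,60:380]
im=cv2.resize(cv2.convertScaleAbs(im,alpha=1.5,beta=20),None,fx=2.5,fy=2.5,interpolation=cv2.INTER_CUBIC); cv2.imwrite('pics/t2b.png',im)
E
```

```text
t: 16.8
ee_pos: [431.9, 376.2, 152.5]
orientation: [3.139, -0.001, -0.005]
ft_force: [-0.3, -5.9, -0.5]
width: 52.7
grasp_force: 2.2
t: 17.2
ee_pos: [432.0, 380.1, 152.6]
orientation: [3.139, -0.001, -0.005]
ft_force: [-0.5, -7.0, -0.1]
width: 52.9
grasp_force: 2.5
```

View pics/t2b.png

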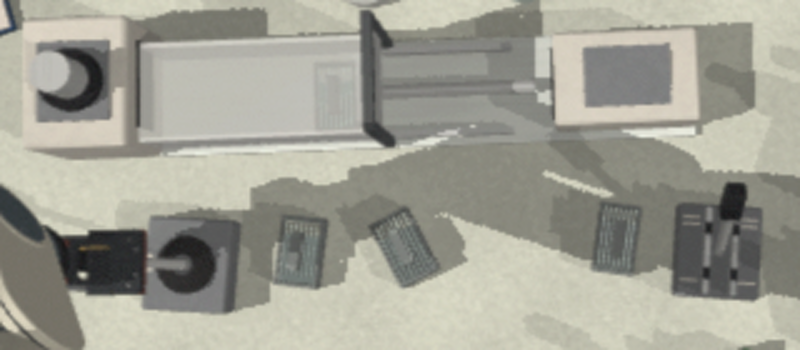

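The first rack is under the hood at about (337,96), straight; the other three haven't moved. I'll push a little further to find the stop.

```bash
python3 -m inch '[[[0,-2,0,0,0,0,60],[0,-4,0,0,0,0,60],[0,-4,0,0,0,0,60],[0,-4,0,0,0,0,60]]]'
python3 - <<'E'
from h import *
q=np.array([c1(u,v,42,'t2.png')[:2] for u,v in((316,64),(360,62),(360,128),(317,129))]);print(q,q.mean(0))
E
```

```text
t: 17.65
ee_pos: [431.8, 382.5, 152.3]
orientation: [3.136, 0.0, -0.006]
ft_force: [-0.9, -12.8, 1.7]
width: 52.7
grasp_force: 5.8
[[668.45059598 162.89027498]
 [670.23045193 110.44961382]
 [591.0023901  110.19535097]
 [590.42009962 161.19497148]] [630.02588441 136.18255281]
```

```bash
python3 -m inch '[[[0,10,0,0,0,0,60],[0,20,0,0,0,0,60],[0,30,0,0,0,0,60],[0,40,0,0,0,0,60],[0,50,0,0,0,0,60],[0,60,0,0,0,0,60],[0,68,0,0,0,0,60],[0,74,0,0,0,0,60],[0,74,0,0,0,0,60],[0,74,0,0,0,0,60],[0,74,-40,0,0,0,60],[0,74,-80,0,0,0,60],[0,74,-94,0,0,0,60],[0,74,-94,0,0,0,60]]]'
python3 -c "
from h import *
W(); go(447,181,185,-.08)"
```

```text
t: 19.05
ee_pos: [434.4, 312.3, 249.8]
orientation: [-3.139, -0.0, -0.006]
ft_force: [-0.3, 0.3, -0.1]
width: 52.7
grasp_force: 0.0
t 19.05 [434.4 312.3 249.8] th 0.0 F [-0.3  0.3 -0.1] w 52.7 0.0 q [0.6  0.28 1.82 0.   1.03 2.17]
[ 12. 131.  64.] [-0.003 -0.004  0.08 ] rows>= 2.9
```

```bash
python3 -m inch '[[[4,40,0,0,0,0.02,60],[8,80,10,0,0,0.05,60],[12,120,40,0,0,0.08,60],[12,131,64,0,0,0.08,60],[12,131,64,0,0,0.08,60],[12,131,64,0,0,0.08,60],[12,131,64,0,0,0.08,60]]]' | sed -n 2p
python3 m.py w9.png 447 180 -.06
```

```text
ee_pos: [445.9, 181.2, 184.2]
t 19.75 [445.9 181.2 184.2] th -0.079 F [0.1 0.3 0.1] w 52.5 0.0 q [0.36 0.3  1.99 0.   0.86 2.01]
[ 4.49612e+02  1.81977e+02 -1.23000e-01] -77.2
[  3.  -1. 131.] [-0.001 -0.001  0.044] rows>= 2.6
```

```bash
python3 -m inch '[[[3,-1,45,0,0,0.03,60],[3,-1,90,0,0,0.03,60],[3,-1,118,0,0,0.03,60],[3,-1,130,0,0,0.03,60],[3,-1,130,0,0,0.03,60],[3,-1,130,0,0,0.03,0],[3,-1,130,0,0,0.03,0],[3,-1,130,0,0,0.03,0],[3,-1,130,0,0,0.03,0],[3,-1,130,0,0,0.03,0],[3,-1,130,0,0,0.03,0],[3,-1,130,0,0,0.03,0],[3,-1,130,0,0,0.03,0],[3,-1,130,0,0,0.03,0],[3,-1,130,0,0,0.03,0]]]'
python3 -m inch '[[[0,0,-20,0,0,0,0],[0,0,-60,0,0,0,0],[0,0,-100,0,0,0,0],[0,0,-140,0,0,0,0],[0,0,-180,0,0,0,0],[0,0,-190,0,0,0,0],[0,0,-190,0,0,0,0],[0,0,-190,0,0,0,0]]]'
python3 -c "
from h import *
W(); go(635,-27,155,.03)"
```

```text
t: 21.3
ee_pos: [448.6, 181.0, 54.1]
orientation: [-3.137, 0.173, -0.001]
ft_force: [-0.8, -0.0, 6.0]
width: 12.0
grasp_force: 30.0
t: 22.1
ee_pos: [447.4, 180.6, 242.2]
orientation: [3.136, -0.173, -0.003]
ft_force: [-0.5, 0.7, -1.6]
width: 11.7
grasp_force: 30.0
t 22.1 [447.4 180.6 242.2] th -0.11 F [-0.5  0.7 -1.6] w 11.7 29.998809099197388 q [ 0.36  0.21  1.94 -0.    0.99  2.04]
[209. 186.  87.] [ 0.001  0.002 -0.14 ] rows>= 5.9
```

```bash
python3 -m inch '[[[4,35,10,0,0,0,0],[8,70,20,0,0,0,0],[12,110,30,0,0,-0.02,0],[16,150,40,0,0,-0.04,0],[23,190,50,0,0,-0.06,0],[40,207,60,0,0,-0.08,0],[75,202,80,0,0,-0.1,0],[110,198,87,0,0,-0.12,0],[145,194,87,0,0,-0.14,0],[180,190,87,0,0,-0.14,0],[200,187,87,0,0,-0.14,0],[209,186,87,0,0,-0.14,0],[209,186,87,0,0,-0.14,0],[209,186,87,0,0,-0.14,0]]]' | tail -5
python3 - <<'E'
from h import *
W(); snap('wrist','w10.png'); o=status.get_obs()['ee_pos']; print(fit('w10.png',o[0],o[1],.03,o[2]-53)); go(635,-27,64,.03)
E
```

```text
ee_pos: [633.8, -26.9, 155.1]
orientation: [-3.141, -0.047, 0.005]
ft_force: [-0.4, 0.4, -0.6]
width: 12.1
grasp_force: 30.0
t 23.5 [633.8 -26.9 155.1] th 0.03 F [-0.4  0.4 -0.6] w 12.1 29.99864012002945 q [-0.06  0.54  1.66 -0.    0.94  1.48]
(array([ 6.30954e+02, -2.78010e+01,  4.10000e-02]), -66.7)
[ 1.  0. 92.] [-0.     0.003 -0.   ] rows>= 1.8
```

```bash
cat >> h.py <<'E'
def front(f,x,y,th,z):
    g=cv2.GaussianBlur(cv2.imread('pics/'+f),(0,0),1.).astype(np.float32); m=np.abs(cv2.Sobel(g,cv2.CV_32F,0,1)).sum(2)
    best=[]
    for d in np.arange(30,58,.5):
        w=[[x+np.cos(th)*d-np.sin(th)*e,y+np.sin(th)*d+np.cos(th)*e,z] for e in np.linspace(-22,22,45)]
        uv=proj(f,w).astype(np.float32); best.append((round(float(cv2.remap(m,uv[:,:1].copy(),uv[:,1:].copy(),1).mean())),d))
    return sorted(best)[::-1][:5]
E
python3 - <<'E'
from h import *
print(front('w5.png',633.6,-26,.03,123)); print(front('w10.png',633.8,-26.9,.03,134))
E
```

```text
[(415, np.float64(49.0)), (404, np.float64(48.5)), (277, np.float64(49.5)), (275, np.float64(48.0)), (243, np.float64(42.0))]
[(411, np.float64(46.0)), (393, np.float64(46.5)), (311, np.float64(45.5)), (259, np.float64(47.0)), (253, np.float64(39.0))]
```

```bash
python3 -m inch '[[[3,0,30,0,0,0,0],[3,0,60,0,0,0,0],[3,0,75,0,0,0,0],[3,0,82,0,0,0,0],[3,0,87,0,0,0,0],[3,0,90,0,0,0,0],[3,0,92,0,0,0,0],[3,0,92,0,0,0,0],[3,0,92,0,0,0,0]]]'
```

```text
t: 24.45
ee_pos: [642.1, -26.7, 69.4]
orientation: [3.141, 0.046, 0.013]
ft_force: [0.2, 2.5, 19.0]
width: 11.5
grasp_force: 34.6
```

```bash
python3 -m inch '[[[0,0,-5,0,0,0,0],[0,0,-15,0,0,0,0],[0,0,-15,0,0,0,0],[0,0,-15,0,0,0,0]]]'
python3 - <<'E'
from h import *
W(); f='w11.png';snap('wrist',f); o=status.get_obs()['ee_pos'];print(front(f,o[0],o[1],.03,o[2]-21))
im=cv2.convertScaleAbs(cv2.imread('pics/'+f),alpha=1.3);cv2.imwrite('pics/w11b.png',im)
E
```

```text
t: 24.85
ee_pos: [638.5, -26.9, 79.9]
orientation: [3.141, 0.047, 0.0]
ft_force: [0.2, -0.0, -0.7]
width: 12.0
grasp_force: 33.8
t 24.85 [638.5 -26.9  79.9] th 0.03 F [ 0.2 -0.  -0.7] w 12.0 33.83526157645974 q [-0.06  0.65  1.68 -0.    0.81  1.48]
[(391, np.float64(41.0)), (343, np.float64(40.5)), (309, np.float64(41.5)), (178, np.float64(40.0)), (162, np.float64(42.0))]
```

View pics/w11b.png

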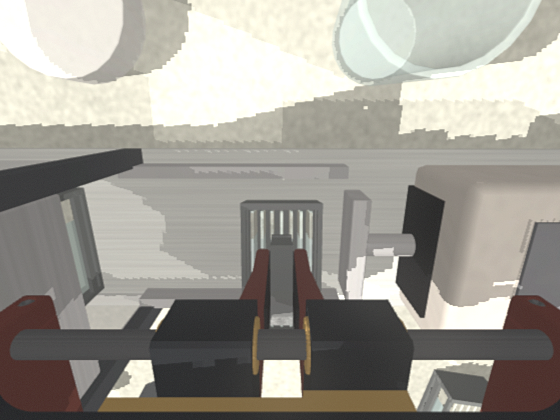

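The rack front top edge has moved to row 202. It seems to sit about 5 mm back and about 6 mm lower in the grip than rack 1 did. I'll calculate the correction.

```bash
python3 - <<'E'
from h import *
for z in (58,52,48): print(z,pix('w11.png',242,202,z)[:2],pix('w11.png',321,202,z)[:2], 'kerb',pix('w11.png',280,179,26)[:2])
E
```

```text
58 [676.93627435  -3.7706604 ] [678.25230078 -49.45618714] kerb [684.87284474 -25.44681393]
52 [675.2726057   -2.99974486] [676.63648688 -50.34653736] kerb [684.87284474 -25.44681393]
48 [674.16349326  -2.48580116] [675.55927762 -50.94010417] kerb [684.87284474 -25.44681393]
```

```bash
python3 -m inch '[[[4,0,0,0,0,0,0],[4,0,4,0,0,0,0],[4,0,8,0,0,0,0],[4,0,10,0,0,0,0],[4,0,10,0,0,0,0],[4,0,10,0,0,0,0]]]'
python3 -m inch '[[[0,0,2,0,0,0,0],[0,0,4,0,0,0,0],[0,0,4,0,0,0,0]]]'
```

```text
t: 25.5
ee_pos: [642.3, -26.7, 69.6]
orientation: [-3.141, -0.047, 0.001]
ft_force: [-2.4, 0.2, 2.8]
width: 12.5
grasp_force: 33.9
t: 25.8
ee_pos: [642.4, -26.7, 69.2]
orientation: [-3.141, -0.047, 0.001]
ft_force: [-13.5, 0.9, 33.8]
width: 11.9
grasp_force: 34.5
```

```bash
python3 -m inch '[[[0,0,-3.5,0,0,0,0],[0,0,-3.5,0,0,0,40],[0,0,-3.5,0,0,0,40],[0,0,-3.5,0,0,0,40],[0,0,-3.5,0,0,0,40],[0,0,-3.5,0,0,0,40],[0,0,-35,0,0,0,40],[0,0,-80,0,0,0,40],[0,0,-120,0,0,0,40],[0,0,-140,0,0,0,40],[0,0,-140,0,0,0,40],[0,0,-140,0,0,0,40]]]'
python3 - <<'E'
from h import *
W(); f='w12.png'; snap('wrist',f); print(fit(f,638,-26,.03,10),fit(f,638,-26,.03,20))
im=cv2.convertScaleAbs(cv2.imread('pics/'+f),alpha=1.3)[80:330,120:440];cv2.imwrite('pics/w12b.png',cv2.resize(im,None,fx=2.2,fy=2.2,interpolation=2))
E
```

```text
t: 27.0
ee_pos: [642.3, -26.7, 205.2]
orientation: [-3.141, -0.047, 0.0]
ft_force: [0.1, -0.2, -0.8]
width: 35.0
grasp_force: 0.0
t 27.0 [642.3 -26.7 205.2] th 0.03 F [ 0.1 -0.2 -0.8] w 35.0 0.0 q [-0.06  0.49  1.61 -0.    1.04  1.48]
(array([ 6.37317e+02, -2.83840e+01,  2.80000e-02]), -66.6) (array([ 6.38643e+02, -1.33070e+01,  1.90000e-02]), -67.5)
```

View pics/w12b.png

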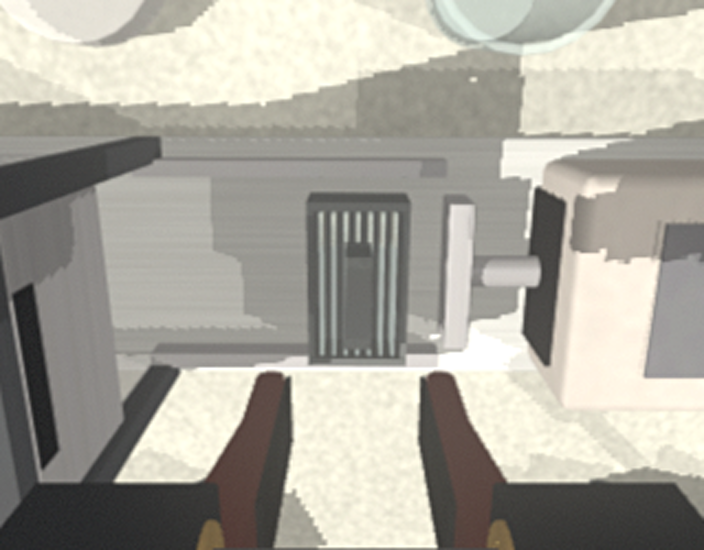

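```bash
python3 - <<'E'
from h import *
f='w12.png'
P=lambda u,v,z: pix(f,120+u/2.2,80+v/2.2,z)[:2].round(1)
for z in(42,50,58): print(z,'rear',P(355,362,z),'front',P(360,196,z))
print('kerbs',P(300,176,26),P(230,346,26),P(430,345,26))
E
```

```text
42 rear [593.2 -29.1] front [678.2 -29. ]
50 rear [596.7 -29. ] front [679.5 -28.9]
58 rear [600.2 -28.9] front [680.7 -28.8]
kerbs [6.847e+02 6.000e-01] [593.6  37.6] [597.3 -69. ]
```

```bash
python3 -c "
from h import *
go(433,310,247,0.0)"
```

```text
[-199. -343.  -42.] [-0.     0.002  0.03 ] rows>= 8.0
```

```bash
python3 -m inch '[[[0,0,-38,0,0,0,60],[-20,-40,-42,0,0,0,60],[-45,-80,-42,0,0,0.01,60],[-70,-125,-42,0,0,0.02,60],[-95,-170,-42,0,0,0.03,60],[-120,-215,-42,0,0,0.03,60],[-145,-260,-42,0,0,0.03,60],[-170,-300,-42,0,0,0.03,60],[-190,-330,-42,0,0,0.03,60],[-199,-343,-42,0,0,0.03,60],[-199,-343,-42,0,0,0.03,60],[-199,-343,-42,0,0,0.03,60]]]' | sed -n 2p
python3 -m inch '[[[0,0,40,0,0,0,60],[0,0,80,0,0,0,60],[0,0,95,0,0,0,60],[0,-6,95,0,0,0,60],[0,-12,95,0,0,0,60],[0,-15,95,0,0,0,60],[0,-18,95,0,0,0,60],[0,-21,95,0,0,0,60],[0,-24,95,0,0,0,60],[0,-27,95,0,0,0,60],[0,-30,95,0,0,0,60],[0,-33,95,0,0,0,60],[0,-36,95,0,0,0,60],[0,-39,95,0,0,0,60],[0,-42,95,0,0,0,60],[0,-45,95,0,0,0,60],[0,-48,95,0,0,0,60],[0,-51,95,0,0,0,60],[0,-54,95,0,0,0,60],[0,-57,95,0,0,0,60]]]'
```

```text
ee_pos: [433.6, 309.5, 246.8]
t: 30.25
ee_pos: [431.9, 365.4, 150.8]
orientation: [3.137, -0.0, -0.006]
ft_force: [0.7, -11.2, -4.4]
width: 52.9
grasp_force: 5.2
```

```bash
python3 -m inch '[[[0,-3,0,0,0,0,60],[0,-6,0,0,0,0,60],[0,-9,0,0,0,0,60],[0,-12,0,0,0,0,60],[0,-15,0,0,0,0,60],[0,-17,0,0,0,0,60],[0,-18,0,0,0,0,60],[0,-18,0,0,0,0,60]]]'
python3 - <<'E'
from h import *
snap('top','t3.png')
im=cv2.imread('pics/t3.png')[150:290,60:380]
im=cv2.resize(cv2.convertScaleAbs(im,alpha=1.5,beta=20),None,fx=2.5,fy=2.5,interpolation=cv2.INTER_CUBIC); cv2.imwrite('pics/t3b.png',im)
for n,s in dict(B=(450,58,.48),D=(459,-193,-.11)).items(): print(n,fit('t3.png',*s))
print('in',fit('t3.png',632,142,.03,10),fit('t3.png',631,192,.03,10))
E
```

```text
t: 31.05
ee_pos: [431.2, 381.6, 150.8]
orientation: [3.134, 0.0, -0.009]
ft_force: [0.1, -14.7, 1.4]
width: 53.0
grasp_force: 6.6
B (array([451.045,  58.802,   0.484]), -59.2)
D (array([ 4.57514e+02, -1.92684e+02, -1.33000e-01]), -54.1)
in (array([ 6.27008e+02,  1.29656e+02, -1.20000e-02]), -41.0) (array([6.24890e+02, 1.97336e+02, 1.10000e-02]), -28.0)
```

View pics/t3b.png

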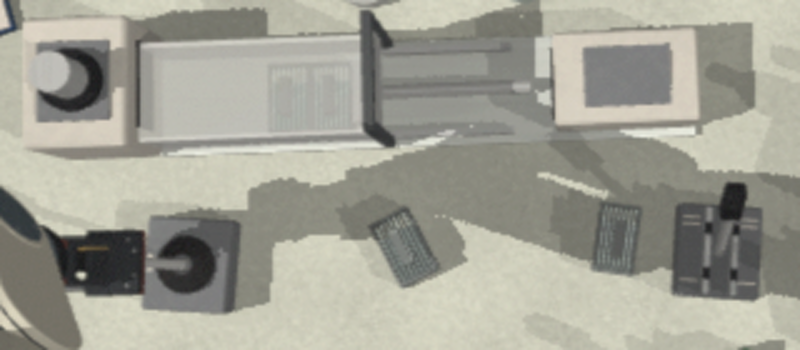

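Both racks are inside, side by side at (290,97) and (331,95), and B and D haven't moved. That was my last picture, so from here I measure numerically. Next is rack B.

```bash
python3 -m inch '[[[0,10,0,0,0,0,60],[0,20,0,0,0,0,60],[0,30,0,0,0,0,60],[0,40,0,0,0,0,60],[0,50,0,0,0,0,60],[0,60,0,0,0,0,60],[0,68,0,0,0,0,60],[0,74,0,0,0,0,60],[0,74,0,0,0,0,60],[0,74,0,0,0,0,60],[0,74,-40,0,0,0,60],[0,74,-80,0,0,0,60],[0,74,-94,0,0,0,60],[0,74,-94,0,0,0,60]]]' | sed -n 2p
python3 -c "
from h import *
W(); go(450,58,185,.484)"
```

```text
ee_pos: [434.6, 312.3, 248.8]
t 32.5 [434.6 312.3 248.8] th 0.0 F [-0.   0.2  0. ] w 52.7 0.0 q [0.6  0.28 1.83 0.   1.03 2.17]
[ 15. 254.  63.] [-0.002 -0.005 -0.484] rows>= 5.3
```

```bash
python3 -m inch '[[[4,45,0,0,0,-0.1,60],[8,90,0,0,0,-0.2,60],[10,135,10,0,0,-0.3,60],[12,180,20,0,0,-0.4,60],[14,225,40,0,0,-0.484,60],[15,254,63,0,0,-0.484,60],[15,254,63,0,0,-0.484,60],[15,254,63,0,0,-0.484,60],[15,254,63,0,0,-0.484,60]]]' | sed -n 2p
python3 m.py w13.png 450 58 .48
```

```text
ee_pos: [448.5, 58.0, 183.5]
t 33.4 [448.5  58.  183.5] th 0.484 F [-0.4 -0.1 -0.2] w 52.7 0.0 q [0.1  0.26 2.05 0.   0.84 1.19]
[449.618  58.409   0.491] -85.5
[  1.   0. 131.] [ 0.    -0.    -0.006] rows>= 2.6
```

```bash
python3 -m inch '[[[1,0,45,0,0,0,60],[1,0,90,0,0,0,60],[1,0,118,0,0,0,60],[1,0,129,0,0,0,60],[1,0,129,0,0,0,60],[1,0,129,0,0,0,0],[1,0,129,0,0,0,0],[1,0,129,0,0,0,0],[1,0,129,0,0,0,0],[1,0,129,0,0,0,0],[1,0,129,0,0,0,0],[1,0,129,0,0,0,0],[1,0,129,0,0,0,0],[1,0,129,0,0,0,0],[1,0,129,0,0,0,0]]]'
python3 -m inch '[[[0,0,-10,0,0,0,0],[0,0,-30,0,0,0,0],[0,0,-55,0,0,0,0],[0,0,-80,0,0,0,0],[0,0,-100,0,0,0,0],[0,0,-105,0,0,0,0],[0,0,-105,0,0,0,0],[0,0,-105,0,0,0,0]]]'
python3 -c "
from h import *
W(); go(450,-27,155,.03);go(633,-27,155,.03)"
```

```text
t: 34.95
ee_pos: [449.5, 57.6, 55.0]
orientation: [3.05, 0.752, 0.001]
ft_force: [-1.3, 0.2, 5.7]
width: 12.0
grasp_force: 30.0
t: 35.75
ee_pos: [448.7, 57.6, 159.0]
orientation: [-3.05, -0.752, 0.002]
ft_force: [0.1, -0.2, -1.5]
width: 11.9
grasp_force: 30.0
t 35.75 [448.7  57.6 159. ] th 0.484 F [ 0.1 -0.2 -1.5] w 11.9 29.999729096889496 q [0.1  0.3  2.06 0.   0.78 1.19]
[-38.  75.   4.] [-0.     0.001  0.454] rows>= 3.0
[124. 161.   4.] [-0.     0.001  0.454] rows>= 4.1
```

```bash
python3 -m inch '[[[-12,25,0,0,0,0.1,0],[-25,50,0,0,0,0.2,0],[-30,75,0,0,0,0.3,0],[0,92,0,0,0,0.4,0],[30,110,0,0,0,0.454,0],[60,127,2,0,0,0.454,0],[90,143,4,0,0,0.454,0],[115,156,4,0,0,0.454,0],[124,161,4,0,0,0.454,0],[124,161,4,0,0,0.454,0],[124,161,4,0,0,0.454,0],[124,161,4,0,0,0.454,0]]]' | sed -n 2,7p
python3 - <<'E'
from h import *
W(); f='w14.png'; snap('wrist',f); o=status.get_obs()['ee_pos']; 
for b in(53,55,60): print(b,front(f,o[0],o[1],.03,o[2]-b+32)[:2])
go(633,-27,64,.03)
E
```

```text
ee_pos: [632.3, -27.1, 155.2]
orientation: [-3.141, -0.047, 0.003]
ft_force: [-0.7, -0.2, -1.3]
width: 12.0
grasp_force: 30.0
t 36.95 [632.3 -27.1 155.2] th 0.03 F [-0.7 -0.2 -1.3] w 12.0 29.99969780445099 q [-0.06  0.54  1.67 -0.    0.94  1.48]
53 [(460, np.float64(49.0)), (413, np.float64(49.5))]
55 [(446, np.float64(48.5)), (431, np.float64(49.0))]
60 [(479, np.float64(47.5)), (431, np.float64(48.0))]
[ 1. -0. 91.] [-0.     0.001 -0.   ] rows>= 1.8
```

```bash
python3 -m inch '[[[0,0,35,0,0,0,0],[0,0,60,0,0,0,0],[0,0,75,0,0,0,0],[0,0,81,0,0,0,0],[0,0,81,0,0,0,0],[0,0,81,0,0,0,0]]]'
python3 - <<'E'
from h import *
W(); f='w15.png'; snap('wrist',f); o=status.get_obs()['ee_pos']; 
for b in(53,55,60): print(b,front(f,o[0],o[1],.03,o[2]-b+32)[:2])
E
```

```text
t: 37.6
ee_pos: [634.1, -27.2, 75.2]
orientation: [3.141, 0.047, 0.001]
ft_force: [0.5, 0.1, 0.1]
width: 11.7
grasp_force: 30.0
t 37.6 [634.1 -27.2  75.2] th 0.03 F [0.5 0.1 0.1] w 11.7 29.999679923057556 q [-0.06  0.65  1.69 -0.    0.8   1.48]
53 [(428, np.float64(46.5)), (350, np.float64(47.0))]
55 [(438, np.float64(46.0)), (361, np.float64(46.5))]
60 [(425, np.float64(45.0)), (362, np.float64(44.5))]
```

```bash
python3 -m inch '[[[0,0,3,0,0,0,0],[0,0,6,0,0,0,0],[0,0,8,0,0,0,0],[0,0,9,0,0,0,0],[0,0,10,0,0,0,0],[0,0,10,0,0,0,0]]]'
```

```text
t: 38.25
ee_pos: [637.3, -27.2, 70.6]
orientation: [3.141, 0.047, 0.012]
ft_force: [-7.0, 1.9, 37.7]
width: 12.1
grasp_force: 30.2
```

```bash
python3 -m inch '[[[0,0,-10,0,0,0,0],[0,0,-10,0,0,0,0],[0,0,-10,0,0,0,0]]]' | sed -n 2,4p
python3 - <<'E'
from h import *
W(); f='w16.png'; snap('wrist',f)
def fit2(f):
    o=status.get_obs() if f=='w16.png' else np.load('pics/'+f+'.npy',allow_pickle=True).item()['o']; o=o['ee_pos']
    g=cv2.GaussianBlur(cv2.imread('pics/'+f),(0,0),.8).astype(np.float32)
    m=np.minimum(np.sqrt(sum(cv2.Sobel(g[:,:,i],cv2.CV_32F,1,0)**2+cv2.Sobel(g[:,:,i],cv2.CV_32F,0,1)**2 for i in range(3))),150)
    E=np.array([(42,e,32) for e in np.linspace(-25,25,50)]+[(e,k*25,32) for k in(-1,1) for e in np.linspace(12,42,30)])
    def cost(p):
        dx,dy,b,pt,th=p; M=R.from_euler('ZY',[th,pt]).as_matrix()
        w=(E-[0,0,45])@M.T+[o[0]+dx,o[1]+dy,o[2]-b+45]
        uv=proj(f,w).astype(np.float32); return -cv2.remap(m,uv[:,:1].copy(),uv[:,1:].copy(),1).mean()
    best=min((cost((a,c,b,p,.03)),(a,c,b,p,.03)) for a in range(-6,9,2) for c in(-2,0,2) for b in range(48,68,2) for p in np.arange(-.2,.21,.05))
    r=minimize(cost,best[1],method='Nelder-Mead',options=dict(initial_simplex=np.array(best[1])+np.vstack([np.zeros(5),np.diag([2,1,2,.03,.02])]),maxiter=800))
    print(f,o.round(1),'dx,dy,b,pitch,yaw',r.x.round(3),round(r.fun,1))
for f in('w5.png','w6.png','w10.png','w11.png','w14.png','w15.png','w16.png'): fit2(f)
E
```

```text
ee_pos: [633.6, -27.2, 74.5]
orientation: [3.141, 0.047, -0.001]
ft_force: [-0.4, 0.5, -1.8]
t 38.55 [633.6 -27.2  74.5] th 0.03 F [-0.4  0.5 -1.8] w 11.8 30.11808784256573 q [-0.06  0.65  1.69 -0.    0.8   1.48]
w5.png [633.6 -26.  143.7] dx,dy,b,pitch,yaw [ 6.0100e+00 -2.0180e+00  6.1891e+01  2.0800e-01  3.2000e-02] -134.0
w6.png [636.8 -26.   68.4] dx,dy,b,pitch,yaw [ 7.8910e+00 -4.2700e-01  5.1892e+01  1.8400e-01  2.9000e-02] -134.5
w10.png [633.8 -26.9 155.1] dx,dy,b,pitch,yaw [ 5.9500e+00 -5.2100e-01  5.1104e+01  2.1000e-01  3.4000e-02] -131.1
w11.png [638.5 -26.9  79.9] dx,dy,b,pitch,yaw [-1.0200e-01 -7.1400e-01  5.4052e+01  2.3000e-01  2.9000e-02] -143.7
w14.png [632.3 -27.1 155.2] dx,dy,b,pitch,yaw [ 8.3250e+00 -3.0700e-01  5.2468e+01  1.8600e-01  2.9000e-02] -134.2
w15.png [634.1 -27.2  75.2] dx,dy,b,pitch,yaw [ 3.8170e+00 -5.6500e-01  5.6713e+01  1.3200e-01  2.9000e-02] -141.9
w16.png [633.3 -27.2  74. ] dx,dy,b,pitch,yaw [ 1.5170e+00 -5.1700e-01  5.6389e+01  1.7900e-01  2.3000e-02] -146.3
```

```bash
python3 -m inch '[[[3,0,-10,0,0,0,0],[5,0,-10,0,0,0,0],[5,0,-8,0,0,0,0],[5,0,-5,0,0,0,0],[5,0,-5,0,0,0,0]]]' | sed -n 2,4p
python3 -m inch '[[[0,0,1,0,0,0,0],[0,0,2,0,0,0,0],[0,0,2,0,0,0,0]]]' | sed -n 2,4p
python3 - <<'E'
from h import *
f='w17.png'; snap('wrist',f); o=status.get_obs()['ee_pos']; print(front(f,o[0],o[1],.03,o[2]-55+32)[:2])
E
```

```text
ee_pos: [638.4, -27.0, 78.8]
orientation: [-3.141, -0.047, 0.002]
ft_force: [-0.0, 0.0, -0.7]
ee_pos: [638.9, -27.0, 77.5]
orientation: [-3.141, -0.047, 0.0]
ft_force: [-0.2, 0.7, -1.6]
[(377, np.float64(43.0)), (284, np.float64(43.5))]
```

```bash
python3 -m inch '[[[0,0,3,0,0,0,0],[0,0,6,0,0,0,0],[0,0,7,0,0,0,0],[0,0,7,0,0,0,0]]]' | sed -n 2,4p
python3 -m inch '[[[0,0,2,0,0,0,0],[0,0,3,0,0,0,0],[0,0,3,0,0,0,0]]]' | sed -n 2,4p
```

```text
ee_pos: [639.1, -27.0, 71.1]
orientation: [3.141, 0.047, 0.0]
ft_force: [-1.4, 0.2, 3.1]
ee_pos: [638.9, -27.1, 70.5]
orientation: [3.141, 0.047, -0.0]
ft_force: [-10.6, -0.0, 25.7]
```

```bash
python3 -m inch '[[[0,0,-3,0,0,0,0],[0,0,-3,0,0,0,40],[0,0,-3,0,0,0,40],[0,0,-3,0,0,0,40],[0,0,-3,0,0,0,40],[0,0,-3,0,0,0,40],[0,0,-35,0,0,0,40],[0,0,-80,0,0,0,40],[0,0,-120,0,0,0,40],[0,0,-140,0,0,0,40],[0,0,-140,0,0,0,40],[0,0,-140,0,0,0,40]]]' | sed -n 2,5p
python3 - <<'E'
from h import *
W(); f='w18.png'; snap('wrist',f)
for g in('w7.png','w12.png',f):
  for z in(10,16): print(g,z,fit(g,638,-27,.03,z))
# rms image difference rack patch vs w12 rectified on plane z=42
def rect(g,c):
    P=[[c[0]+a,c[1]+b,42] for a in np.arange(60,-61,-.5) for b in np.arange(60,-61,-.5)]
    uv=proj(g,P).astype(np.float32).reshape(241,241,2); return cv2.remap(cv2.imread('pics/'+g),uv,None,1)
A=[rect(g,(637,-27)) for g in('w7.png','w12.png',f)]
for g,a in zip('ABC',A):
    gr=a.astype(float).mean(2)[:,95:145].mean(1); d=np.diff(gr); i=np.argsort(-abs(d))[:10]; print(g,sorted([(637+60-.5*k,round(d[k])) for k in i]))
go(433,310,247,0)
E
```

```text
ee_pos: [638.6, -27.0, 207.1]
orientation: [-3.141, -0.047, 0.001]
ft_force: [0.7, 0.6, -0.5]
width: 35.2
t 41.35 [638.6 -27.  207.1] th 0.03 F [ 0.7  0.6 -0.5] w 35.2 0.0 q [-0.06  0.48  1.62  0.    1.04  1.48]
w7.png 10 (array([ 6.36598e+02, -2.66130e+01,  4.00000e-02]), -67.4)
w7.png 16 (array([ 6.38788e+02, -2.64430e+01,  3.00000e-02]), -67.8)
w12.png 10 (array([ 6.37325e+02, -2.84020e+01,  2.90000e-02]), -66.6)
w12.png 16 (array([ 6.34945e+02, -2.85990e+01,  2.70000e-02]), -66.6)
w18.png 10 (array([ 6.31208e+02, -2.76060e+01,  2.80000e-02]), -69.2)
w18.png 16 (array([ 6.37308e+02, -2.78670e+01,  2.40000e-02]), -69.8)Traceback (most recent call last):
  File "<stdin>", line 9, in <module>
  File "<stdin>", line 8, in rect
ValueError: cannot reshape array of size 117128 into shape (241,241,2)
```

```bash
cat >> h.py <<'E'
def rect(g,c,z=42):
    k=np.arange(121)*1.-60
    P=np.array([[c[0]-a,c[1]-b,z] for a in k for b in k]); uv=proj(g,P).astype(np.float32).reshape(121,121,2)
    return cv2.remap(cv2.imread('pics/'+g),uv,None,1).astype(float).mean(2)
E
python3 - <<'E'
from h import *
np.set_printoptions(linewidth=200)
for g in('w7.png','w12.png','w18.png'):
    a=rect(g,(637,-27)); 
    print(g,'x from',697,'down to',577); print('rackcols',a[:,48:54].mean(1).round().astype(int)[::1].tolist()); print('lane',a[:,4:14].mean(1).round().astype(int).tolist())
E
```

```text
w7.png x from 697 down to 577
rackcols [120, 117, 110, 110, 119, 121, 120, 120, 120, 120, 119, 116, 115, 115, 116, 116, 116, 118, 98, 75, 67, 68, 76, 82, 83, 83, 87, 96, 103, 106, 106, 106, 105, 105, 104, 103, 101, 100, 101, 100, 98, 95, 92, 90, 88, 87, 87, 88, 89, 90, 90, 90, 90, 90, 90, 91, 91, 91, 91, 91, 91, 92, 92, 92, 91, 92, 92, 92, 91, 92, 92, 92, 93, 93, 94, 95, 95, 96, 96, 96, 96, 97, 97, 98, 98, 98, 97, 97, 98, 98, 98, 98, 95, 93, 91, 92, 92, 92, 92, 92, 84, 82, 90, 103, 111, 122, 148, 181, 205, 207, 189, 180, 179, 181, 185, 187, 187, 187, 185, 183, 182]
lane [118, 118, 117, 107, 107, 120, 124, 123, 123, 122, 123, 122, 116, 115, 116, 117, 118, 118, 117, 117, 116, 116, 115, 116, 117, 118, 118, 118, 118, 118, 118, 116, 116, 118, 118, 117, 118, 119, 119, 118, 117, 118, 120, 119, 117, 115, 116, 118, 119, 117, 116, 115, 116, 116, 117, 117, 116, 117, 116, 117, 117, 118, 118, 117, 117, 117, 116, 116, 116, 117, 118, 118, 117, 116, 117, 118, 118, 116, 117, 117, 122, 127, 129, 133, 137, 138, 137, 131, 123, 119, 118, 118, 120, 120, 119, 113, 103, 97, 95, 95, 99, 109, 119, 122, 121, 1
[... 1755 characters left out ...]
82, 73, 81, 84, 84, 97, 136, 193, 190, 182, 178, 181, 184, 186, 187, 186, 184, 182, 182, 181]
lane [116, 118, 113, 102, 115, 122, 119, 112, 107, 106, 106, 109, 113, 115, 116, 117, 117, 117, 116, 116, 116, 115, 116, 116, 117, 117, 117, 118, 118, 118, 117, 116, 116, 118, 117, 117, 118, 119, 118, 116, 117, 119, 119, 117, 115, 115, 117, 118, 117, 115, 115, 116, 115, 116, 116, 116, 117, 117, 116, 116, 117, 117, 116, 116, 117, 116, 115, 116, 116, 117, 117, 116, 116, 116, 117, 117, 115, 119, 122, 125, 129, 136, 139, 139, 137, 137, 132, 125, 119, 118, 117, 119, 119, 118, 114, 104, 96, 95, 95, 95, 101, 115, 121, 121, 120, 119, 125, 140, 175, 195, 194, 187, 184, 185, 185, 180, 171, 161, 151, 146, 145]
```

```bash
python3 - <<'E'
from h import *
for g in('w7.png','w12.png','w18.png'):
    a=cv2.GaussianBlur(rect(g,(637,-27)),(1,3),0); print(g)
    for i in(20,24,30,40,50,60,70,80,90,95,99,103):
        print(697-i,''.join('%4d'%v for v in a[i,26:98:2]))
E
```

```text
w7.png
677  116 116 116 117 111  76  73  72  71  70  70  69  69  68  68  67  67  68  68  68  69  67  69  68  69  68  69  68  82 114 118 117 118 117 118 118
673  118 117 117 118  94  81  82  82  82  82  82  82  82  83  82  82  82  82  82  83  83  82  84  81  82  85  82  81  83 111 119 117 118 118 118 118
667  116 116 117 117  90  76  71 121 119  72 124 122  70 129 109  71 126 106  72 127  94  74 132  99  79 136  96  72  81 108 119 118 118 118 119 119
657  117 117 117 118  99  71  70 103 119  73 109 116  72 107 108  70 103 100  70 106 101  73 117 108  77 125 103  72  80 105 121 120 121 120 120 121
647  115 115 116 116 106  72  71  89 127  79  92 121  77  81  86  85  86  87  86  89  84  72 119 106  78 123 113  68  81  99 120 121 119 120 120 120
637  116 117 117 118 110  76  72  81 132  83  88 123  79  81  83  82  82  83  82  82  88  73 107 119  74 119 118  72  79  95 122 121 121 121 121 121
627  116 116 116 117 112  81  71  76 134  92  81 118  81  80  84  83  83  83  83  83  89  73 100 127  74 113 125  73  79  93 119 120 121 121 121 121
617  118 118 118 118 115  89  79  72 119  97  78 1
[... 3586 characters left out ...]
  78 107 116  79  87  85  85  85  85  86  85  93  77 104 129  77 109 132  86  80  91 132 143 142 141 128
607  118 118 119 119 118 100  83  75 107 119  79  97 121  80  90 112  81  90 107  80  93 127  83  93 134  79 100 132  93  78  86 111 122 121 122 138
602  101 101 100 100 100  93  83  76 106 121  80  97 122  81  90 129  79  90 121  77  87 126  86  88 136  83  94 131  96  77  86  92  97  96  97  96
598   97  97  98  98 100  92  84  73  90 115  67  87 115  70  80 121  72  80 114  69  74 115  79  72 121  83  72 110  86  77 105 131 152 152 154 155
594  144 163 163 168 172 128  82  78  78  81  78  79  80  79  79  82  80  80  82  84  89  91  92  91  98 106 108 108 108 109 111 135 170 169 169 170
```

Numerically, rack 3 is pitched: its front face can't be seen, and its rear edge sits on the near kerb. I'll regrasp it and shift it about +8 mm in x.

```bash
python3 -m inch '[[[2,0,45,0,0,0,40],[2,0,90,0,0,0,40],[2,0,120,0,0,0,40],[2,0,133,0,0,0,40],[2,0,133,0,0,0,40],[2,0,133,0,0,0,0],[2,0,133,0,0,0,0],[2,0,133,0,0,0,0],[2,0,133,0,0,0,0],[2,0,133,0,0,0,0],[2,0,133,0,0,0,0],[2,0,133,0,0,0,0],[2,0,133,0,0,0,0]]]'
python3 -m inch '[[[0,0,-8,0,0,0,0],[0,0,-15,0,0,0,0],[4,0,-15,0,0,0,0],[8,0,-15,0,0,0,0],[8,0,-15,0,0,0,0],[8,0,-15,0,0,0,0]]]'
python3 - <<'E'
from h import *
f='w19.png'; W(); snap('wrist',f); o=status.get_obs()['ee_pos']
a=rect(f,(637,-27)); print(a[:40,44:52].mean(1).round().astype(int).tolist(), 'base x 697'); print(a[:40,4:12].mean(1).round().astype(int).tolist())
E
```

```text
t: 42.7
ee_pos: [641.3, -27.0, 75.0]
orientation: [3.141, 0.047, 0.001]
ft_force: [0.2, -0.5, 2.4]
width: 12.0
grasp_force: 30.0
t: 43.3
ee_pos: [648.9, -26.7, 89.3]
orientation: [-3.141, -0.047, 0.001]
ft_force: [-0.0, -0.2, -1.4]
width: 11.7
grasp_force: 30.0
t 43.3 [648.9 -26.7  89.3] th 0.03 F [-0.  -0.2 -1.4] w 11.7 29.99977022409439 q [-0.06  0.65  1.65 -0.    0.84  1.48]
[99, 107, 110, 110, 109, 110, 110, 109, 113, 121, 123, 123, 100, 69, 80, 90, 90, 89, 88, 91, 101, 102, 100, 101, 96, 95, 94, 97, 94, 95, 93, 92, 92, 94, 93, 94, 95, 95, 96, 98] base x 697
[100, 100, 107, 111, 111, 111, 111, 111, 111, 116, 121, 125, 124, 124, 123, 124, 121, 121, 122, 124, 124, 124, 124, 126, 125, 124, 123, 123, 126, 125, 124, 125, 126, 125, 123, 125, 127, 125, 123, 121]
```

```bash
python3 -m inch '[[[-1,0,8,0,0,0,0],[-1,0,14,0,0,0,0],[-1,0,17,0,0,0,0],[-1,0,19,0,0,0,0],[-1,0,19,0,0,0,0]]]' | sed -n 2,4p
python3 -m inch '[[[0,0,2,0,0,0,0],[0,0,3,0,0,0,0],[0,0,3,0,0,0,0]]]' | sed -n 2,4p
```

```text
ee_pos: [646.8, -26.8, 72.1]
orientation: [-3.141, -0.047, 0.004]
ft_force: [-10.3, -0.1, 18.9]
ee_pos: [646.8, -26.8, 69.7]
orientation: [-3.141, -0.047, 0.004]
ft_force: [-11.9, 1.0, 24.6]
```

```bash
python3 -m inch '[[[0,0,-1,0,0,0,0],[0,0,-1,0,0,0,40],[0,0,-1,0,0,0,40],[0,0,-1,0,0,0,40],[0,0,-1,0,0,0,40],[0,0,-1,0,0,0,40],[0,0,-35,0,0,0,40],[0,0,-80,0,0,0,40],[0,0,-120,0,0,0,40],[0,0,-137,0,0,0,40],[0,0,-137,0,0,0,40],[0,0,-137,0,0,0,40]]]' | sed -n 2,3p
python3 - <<'E'
from h import *
f='w20.png';W();snap('wrist',f); a=cv2.GaussianBlur(rect(f,(637,-27)),(1,3),0)
print(a[:30,48:54].mean(1).round().astype(int).tolist()); print(a[84:116,48:54].mean(1).round().astype(int).tolist())
for i in(20,24,30,40,50,60,70,80,90,95,99,103): print(697-i,''.join('%4d'%v for v in a[i,26:98:2]))
go(433,310,247,0)
E
```

```text
ee_pos: [647.6, -26.7, 204.0]
orientation: [-3.141, -0.047, 0.001]
t 45.35 [647.6 -26.7 204. ] th 0.03 F [ 0.6 -0.  -0.2] w 34.9 0.0 q [-0.06  0.5   1.6   0.    1.04  1.48]
[105, 104, 107, 115, 118, 117, 112, 107, 105, 107, 111, 111, 99, 82, 70, 67, 69, 73, 79, 82, 82, 86, 94, 101, 105, 106, 105, 105, 103, 101]
[97, 97, 96, 94, 93, 92, 92, 91, 90, 90, 88, 82, 77, 77, 80, 82, 95, 126, 156, 168, 171, 174, 183, 188, 186, 181, 179, 181, 183, 185, 186, 185]
677  115 115 115 116 110  81  81  81  82  81  80  83  81  80  84  80  81  84  79  83  87  78  85  88  77  87  89  77  80  91 119 117 118 118 116 117
673  117 116 116 117 112  80  73  83 147  85  82 148  81  87 131  76  89 137  71  91 135  70  98 137  72 104 133  70  77  90 119 119 118 118 118 118
667  115 115 115 115 111  76  71  75 130  86  74 131  84  81 127  78  82 134  71  82 134  73  92 130  75  95 126  70  76  86 118 118 118 118 117 118
657  118 118 118 118 116  82  71  72 121  95  72 125  90  74  82  66  67  66  66  66  78  80  87 132  72 101 130  76  73  86 115 120 120 121 121 120
647  114 114 114 115 114  88  70  71 118 101  7
[... 498 characters left out ...]
16 108  79 122 121  77  81 108 143 142 142 142 132
607  117 118 118 119 118 114  84  75  82 122  74  79 120  74  73  96  84  85  87  84  85  85  69  93 120  68  99 115  70  79  97 128 123 118 119 125
602   95  95  96  95  95  94  83  76  77 105  70  72 101  71  74 104  72  77  96  70  73  92  70  75  93  73  79  91  76  98 107  96  96  96  96  96
598  101 101 101 103 108 107  83  81  81  81  81  81  81  82  83  82  82  84  91 110 113 115 116 117 117 118 118 119 119 120 127 155 160 161 161 161
594  150 171 170 171 172 172 166 165 167 167 167 167 167 169 169 169 169 169 169 168 169 168 169 169 169 168 169 169 169 169 169 169 169 169 170 162
[-204. -343.  -43.] [-0.     0.002  0.03 ] rows>= 8.0
```

Rack 3 now lies flat, with its front face visible and its length and pattern matching the earlier racks. Next push.

```bash
python3 -m inch '[[[0,0,-38,0,0,0,60],[-20,-40,-43,0,0,0,60],[-45,-80,-43,0,0,0.01,60],[-70,-125,-43,0,0,0.02,60],[-95,-170,-43,0,0,0.03,60],[-120,-215,-43,0,0,0.03,60],[-145,-260,-43,0,0,0.03,60],[-170,-300,-43,0,0,0.03,60],[-190,-330,-43,0,0,0.03,60],[-204,-343,-43,0,0,0.03,60],[-204,-343,-43,0,0,0.03,60],[-204,-343,-43,0,0,0.03,60]]]' | sed -n 2p
python3 -m inch '[[[0,0,40,0,0,0,60],[0,0,80,0,0,0,60],[0,0,95,0,0,0,60],[0,-6,95,0,0,0,60],[0,-12,95,0,0,0,60],[0,-15,95,0,0,0,60],[0,-18,95,0,0,0,60],[0,-21,95,0,0,0,60],[0,-24,95,0,0,0,60],[0,-27,95,0,0,0,60],[0,-30,95,0,0,0,60],[0,-33,95,0,0,0,60],[0,-36,95,0,0,0,60],[0,-39,95,0,0,0,60],[0,-42,95,0,0,0,60],[0,-45,95,0,0,0,60],[0,-48,95,0,0,0,60],[0,-51,95,0,0,0,60],[0,-54,95,0,0,0,60],[0,-57,95,0,0,0,60]]]'
python3 -m inch '[[[0,-3,0,0,0,0,60],[0,-6,0,0,0,0,60],[0,-9,0,0,0,0,60],[0,-12,0,0,0,0,60],[0,-15,0,0,0,0,60],[0,-17,0,0,0,0,60],[0,-18,0,0,0,0,60],[0,-18,0,0,0,0,60]]]'
python3 - <<'E'
from h import *
snap('top','t4.png')
def pr(t):  # profile along lane under hood, at z=42, minus empty reference
    c=[]
    for y in range(90,345,3):
        c.append([[638.5-.03*(y+23)+e,y,42] for e in range(-36,37,2)])
    c=np.array(c,float); uv=proj(t,c.reshape(-1,3)).astype(np.float32).reshape(c.shape[0],c.shape[1],2)
    return cv2.remap(cv2.imread('pics/'+t),uv,None,1).astype(float).mean(2)
ref=pr('top0.png')
for t in('t2.png','t3.png','t4.png'): print(t,[(int(y),int(v)) for y,v in zip(range(90,345,3),np.abs(pr(t)-ref).mean(1)) if v>4])
print('D',fit('t4.png',458,-193,-.12))
E
```

```text
ee_pos: [433.4, 309.7, 246.3]
t: 48.6
ee_pos: [432.3, 365.1, 150.9]
orientation: [3.137, -0.0, -0.006]
ft_force: [2.5, -10.0, -7.4]
width: 52.8
grasp_force: 4.6
t: 49.4
ee_pos: [430.8, 381.2, 150.4]
orientation: [3.133, -0.0, -0.012]
ft_force: [-2.7, -14.5, -0.4]
width: 52.8
grasp_force: 5.8
t2.png [(90, 18), (129, 4), (132, 4), (135, 5), (138, 6), (141, 6), (144, 6), (147, 6), (150, 4), (153, 4), (156, 4), (159, 4), (162, 5), (171, 4), (174, 4), (177, 4), (180, 4), (183, 4), (186, 4), (189, 4), (192, 4), (195, 4), (198, 4), (201, 4), (204, 4), (207, 4), (210, 4), (213, 4), (216, 4), (219, 4), (222, 4), (225, 4), (231, 4), (234, 4), (237, 4), (240, 4), (243, 4), (246, 4), (249, 4), (252, 4), (255, 4), (258, 4), (261, 4), (264, 4), (267, 4), (270, 4), (273, 4), (276, 4), (279, 4), (282, 4), (285, 4), (288, 4), (291, 4), (294, 4), (297, 4), (300, 4), (303, 4), (306, 4), (309, 4), (312, 4), (315, 4), (318, 4), (321, 4), (324, 4), (327, 4), (330, 4), (333, 4), (336, 4), (339, 4), (342, 4)]
t3.png [(90, 19), (114, 4), (123, 5), (129, 4), (135, 4), (138, 4), (141, 5), (144, 7), (147, 7), (150, 6), (153, 6), (156, 4), (159, 5), (162, 4), (165, 5), (168, 7), (171, 8), (174, 7), (177, 4), (180, 5), (183, 4), (186, 5), (189, 4), (192, 6), (195, 7), (198, 7), (201, 6), (204, 6), (207, 5), (210, 6), (216, 5), (219, 4)]
t4.png [(90, 19), (123, 5), (126, 4), (129, 4), (132, 4), (135, 4), (138, 4), (141, 6), (144, 7), (147, 7), (150, 7), (153, 6), (156, 5), (159, 6), (162, 4), (165, 6), (168, 8), (171, 8), (174, 7), (177, 4), (180, 6), (183, 4), (186, 6), (189, 5), (192, 7), (195, 7), (198, 7), (201, 7), (204, 7), (207, 6), (210, 6), (216, 6), (219, 7), (222, 8), (225, 6), (228, 5), (231, 5), (234, 4), (237, 6), (240, 5), (243, 7), (246, 7), (249, 7), (252, 6), (255, 6), (258, 6), (261, 6), (267, 4)]
D (array([ 4.57490e+02, -1.92707e+02, -1.31000e-01]), -54.0)
```

```bash
python3 -m inch '[[[0,10,0,0,0,0,60],[0,20,0,0,0,0,60],[0,30,0,0,0,0,60],[0,40,0,0,0,0,60],[0,50,0,0,0,0,60],[0,60,0,0,0,0,60],[0,68,0,0,0,0,60],[0,74,0,0,0,0,60],[0,74,0,0,0,0,60],[0,74,0,0,0,0,60],[0,74,-40,0,0,0,60],[0,74,-80,0,0,0,60],[0,74,-94,0,0,0,60],[0,74,-94,0,0,0,60]]]' | sed -n 2p
python3 -c "
from h import *
W(); go(458,-193,190,-.12)"
```

```text
ee_pos: [435.0, 312.1, 248.8]
t 50.85 [435.  312.1 248.8] th 0.0 F [-0.1 -0.2 -0.1] w 52.1 0.0 q [0.6  0.28 1.82 0.   1.03 2.17]
[ 23. 505.  57.] [-0.003 -0.004  0.12 ] rows>= 10.2
```

```bash
python3 -m inch '[[[3,45,0,0,0,0.02,60],[5,90,0,0,0,0.04,60],[7,135,0,0,0,0.06,60],[9,180,0,0,0,0.08,60],[11,225,0,0,0,0.1,60],[13,270,0,0,0,0.12,60],[15,315,0,0,0,0.12,60],[17,360,0,0,0,0.12,60],[19,405,10,0,0,0.12,60],[21,450,20,0,0,0.12,60],[23,490,40,0,0,0.12,60],[23,505,57,0,0,0.12,60],[23,505,57,0,0,0.12,60],[23,505,57,0,0,0.12,60],[23,505,57,0,0,0.12,60]]]' | sed -n 2p
python3 m.py w21.png 458 -193 -.12 55
```

```text
ee_pos: [456.7, -193.0, 189.6]
t 52.35 [ 456.7 -193.   189.6] th -0.119 F [ 0.5  0.1 -0.1] w 52.3 0.0 q [-0.42  0.31  1.95  0.    0.88  1.27]
[ 4.60262e+02 -1.95375e+02 -1.53000e-01] -76.7
[  4.   2. 135.] [-0.    -0.     0.034] rows>= 2.7
```

```bash
python3 -m inch '[[[2,2,45,0,0,0.02,60],[2,2,90,0,0,0.02,60],[2,2,120,0,0,0.02,60],[2,2,134,0,0,0.02,60],[2,2,134,0,0,0.02,60],[2,2,134,0,0,0.02,0],[2,2,134,0,0,0.02,0],[2,2,134,0,0,0.02,0],[2,2,134,0,0,0.02,0],[2,2,134,0,0,0.02,0],[2,2,134,0,0,0.02,0],[2,2,134,0,0,0.02,0],[2,2,134,0,0,0.02,0],[2,2,134,0,0,0.02,0],[2,2,134,0,0,0.02,0]]]'
python3 -m inch '[[[0,0,-10,0,0,0,0],[0,0,-30,0,0,0,0],[0,0,-55,0,0,0,0],[0,0,-80,0,0,0,0],[0,0,-100,0,0,0,0],[0,0,-110,0,0,0,0],[0,0,-110,0,0,0,0],[0,0,-110,0,0,0,0]]]'
python3 -c "
from h import *
W(); go(460,-27,160,.03);go(635,-27,155,.03)"
```

```text
t: 53.9
ee_pos: [458.7, -196.3, 56.1]
orientation: [3.134, -0.22, 0.001]
ft_force: [-0.8, 0.3, 5.9]
width: 11.7
grasp_force: 30.0
t: 54.7
ee_pos: [458.1, -196.1, 165.2]
orientation: [-3.134, 0.22, 0.001]
ft_force: [-0.1, -0.2, -1.9]
width: 11.9
grasp_force: 30.0
t 54.7 [ 458.1 -196.1  165.2] th -0.14 F [-0.1 -0.2 -1.9] w 11.9 29.99860256910324 q [-0.43  0.35  1.96 -0.    0.83  1.28]
[ -22. -168.    5.] [-0.     0.001 -0.17 ] rows>= 3.4
[ 152. -192.   10.] [-0.     0.001 -0.17 ] rows>= 4.9
```

```bash
python3 -m inch '[[[-5,-40,0,0,0,-0.04,0],[-10,-80,0,0,0,-0.08,0],[-16,-120,0,0,0,-0.12,0],[-20,-155,0,0,0,-0.17,0],[0,-172,2,0,0,-0.17,0],[40,-177,5,0,0,-0.17,0],[80,-182,8,0,0,-0.17,0],[115,-187,10,0,0,-0.17,0],[140,-190,10,0,0,-0.17,0],[152,-192,10,0,0,-0.17,0],[152,-192,10,0,0,-0.17,0],[152,-192,10,0,0,-0.17,0],[152,-192,10,0,0,-0.17,0]]]' | sed -n 2,7p
python3 - <<'E'
from h import *
W(); f='w22.png'; snap('wrist',f); o=status.get_obs()['ee_pos']; 
for b in(53,56): print(b,front(f,o[0],o[1],.03,o[2]-b+32)[:2])
go(635,-27,64,.03)
E
```

```text
ee_pos: [634.2, -27.3, 155.3]
orientation: [-3.141, -0.047, 0.003]
ft_force: [0.2, 0.3, -0.3]
width: 11.9
grasp_force: 30.0
t 56.0 [634.2 -27.3 155.3] th 0.03 F [ 0.2  0.3 -0.3] w 11.9 29.998592734336853 q [-0.06  0.54  1.66  0.    0.94  1.48]
53 [(450, np.float64(47.0)), (409, np.float64(46.5))]
56 [(473, np.float64(46.0)), (426, np.float64(46.5))]
[ 1. -0. 92.] [-0.     0.001 -0.   ] rows>= 1.8
```

```bash
python3 -m inch '[[[3,0,35,0,0,0,0],[3,0,60,0,0,0,0],[3,0,70,0,0,0,0],[3,0,70,0,0,0,0],[3,0,70,0,0,0,0],[3,0,70,0,0,0,0]]]' | sed -n 2,4p
python3 - <<'E'
from h import *
W(); f='w23.png'; snap('wrist',f); o=status.get_obs()['ee_pos']; 
for b in(53,56): print(b,[(s,d+o[0]) for s,d in front(f,o[0],o[1],.03,o[2]-b+32)[:2]])
o=np.load('pics/w6.png.npy',allow_pickle=True).item()['o']['ee_pos'];print([(s,d+o[0]) for s,d in front('w6.png',o[0],o[1],.03,o[2]-53+32)[:2]])
E
```

```text
ee_pos: [639.8, -27.3, 87.2]
orientation: [3.141, 0.047, 0.004]
ft_force: [0.0, 0.7, -1.9]
t 56.65 [639.8 -27.3  87.2] th 0.03 F [ 0.   0.7 -1.9] w 11.6 29.998560547828674 q [-0.06  0.64  1.68 -0.    0.82  1.48]
53 [(436, np.float64(686.7661298294863)), (368, np.float64(687.2661298294863))]
56 [(425, np.float64(686.2661298294863)), (352, np.float64(685.7661298294863))]
[(351, np.float64(685.3179208890843)), (336, np.float64(685.8179208890843))]
```

```bash
python3 -m inch '[[[-3.5,0,0,0,0,0,0],[-3.5,0,4,0,0,0,0],[-3.5,0,8,0,0,0,0],[-3.5,0,12,0,0,0,0],[-3.5,0,13,0,0,0,0],[-3.5,0,13,0,0,0,0]]]' | sed -n 2,4p
python3 -m inch '[[[0,0,2,0,0,0,0],[0,0,4,0,0,0,0],[0,0,6,0,0,0,0],[0,0,6,0,0,0,0],[0,0,6,0,0,0,0]]]' | sed -n 2,4p
```

```text
ee_pos: [639.6, -27.3, 75.3]
orientation: [3.141, 0.046, 0.014]
ft_force: [6.6, 1.6, 9.0]
ee_pos: [641.1, -27.3, 71.2]
orientation: [3.141, 0.046, 0.02]
ft_force: [5.0, 1.3, 21.7]
```

```bash
python3 -m inch '[[[0,0,-10,0,0,0,0],[0,0,-19,0,0,0,0],[0,0,-19,0,0,0,0],[0,0,-19,0,0,0,0]]]' | sed -n 2,4p
python3 - <<'E'
from h import *
W(); f='w24.png'; snap('wrist',f); o=status.get_obs()['ee_pos']; 
print([(s,d+o[0]) for s,d in front(f,o[0],o[1],.03,o[2]-53+32)[:2]])
for f in('w22.png','w23.png','w24.png','w6.png','w19.png'):
    o=np.load('pics/'+f+'.npy',allow_pickle=True).item()['o']['ee_pos']
    a=rect(f,(o[0],o[1]),o[2]-21); print(f,o.round(1),a[6:34,40:48].mean(1).round().astype(int).tolist())
    k=rect(f,(637,0),26); print('   kerb',k[:24,20:40].mean(1).round().astype(int).tolist())
E
```

```text
ee_pos: [634.9, -27.4, 85.4]
orientation: [-3.141, -0.047, 0.001]
ft_force: [-0.0, 1.2, -0.6]
t 58.2 [634.9 -27.4  85.4] th 0.03 F [-0.   1.2 -0.6] w 11.8 29.99954402446747 q [-0.06  0.64  1.69 -0.    0.82  1.48]
[(380, np.float64(676.7246523290246)), (353, np.float64(677.2246523290246))]
w22.png [634.2 -27.3 155.3] [142, 142, 138, 138, 140, 139, 143, 135, 71, 70, 70, 70, 70, 69, 76, 117, 116, 116, 107, 102, 115, 117, 117, 116, 114, 111, 110, 110]
   kerb [122, 120, 121, 119, 106, 113, 123, 124, 124, 124, 123, 123, 123, 128, 136, 137, 138, 140, 140, 140, 139, 138, 137, 137]
w23.png [639.8 -27.3  87.2] [111, 115, 123, 124, 124, 123, 127, 118, 71, 71, 71, 71, 71, 71, 73, 87, 86, 86, 87, 102, 102, 100, 101, 97, 95, 93, 92, 92]
   kerb [125, 125, 127, 114, 100, 106, 113, 113, 113, 113, 113, 113, 112, 117, 123, 125, 126, 126, 126, 125, 125, 123, 123, 124]
w24.png [634.9 -27.4  85.4] [126, 124, 126, 127, 125, 125, 126, 127, 127, 126, 128, 128, 120, 75, 79, 91, 91, 90, 89, 98, 105, 104, 104, 105, 104, 105, 104, 103]
   kerb [127, 125, 129, 122, 102, 112, 131, 130, 127, 125, 119, 114, 113, 116, 124, 125, 127, 127, 127, 126, 126, 125, 124, 124]
w6.png [636.8 -26.   68.4] [114, 114, 122, 126, 128, 129, 86, 72, 74, 73, 73, 72, 72, 86, 89, 89, 89, 101, 109, 108, 105, 104, 101, 99, 98, 96, 94, 93]
   kerb [128, 127, 131, 116, 103, 109, 118, 118, 116, 115, 115, 115, 115, 120, 127, 128, 130, 129, 129, 127, 128, 126, 126, 127]
w19.png [648.9 -26.7  89.3] [101, 99, 108, 110, 110, 110, 109, 109, 114, 121, 124, 121, 76, 76, 90, 89, 88, 88, 98, 102, 102, 103, 102, 102, 103, 103, 102, 101]
   kerb [122, 126, 118, 101, 100, 106, 111, 111, 111, 111, 111, 111, 110, 117, 122, 124, 125, 124, 123, 124, 122, 122, 122, 123]
```

The "front edge" I had been tracking was really the bottom of the dark front face, so rack 4 was centred before I shifted it back. It is now pitched like rack 3 was, so I'll use the same fix.

```bash
python3 -m inch '[[[3,0,-5,0,0,0,0],[7,0,-5,0,0,0,0],[11,0,-5,0,0,0,0],[11,0,-5,0,0,0,0],[11,0,-5,0,0,0,0]]]' | sed -n 2,4p
python3 - <<'E'
from h import *
W(); f='w25.png'; snap('wrist',f); o=status.get_obs()['ee_pos']
a=rect(f,(o[0],o[1]),o[2]-21); print(a[6:34,40:48].mean(1).round().astype(int).tolist(),o[0]+54)
E
```

```text
ee_pos: [646.3, -27.0, 90.4]
orientation: [-3.141, -0.047, 0.001]
ft_force: [0.3, -0.5, -1.1]
t 58.75 [646.3 -27.   90.4] th 0.03 F [ 0.3 -0.5 -1.1] w 11.8 29.999510049819946 q [-0.06  0.64  1.66 -0.    0.84  1.48]
[110, 111, 111, 111, 110, 110, 119, 123, 124, 123, 124, 125, 112, 70, 81, 90, 89, 88, 87, 99, 99, 100, 100, 101, 100, 98, 97, 97] 700.191144461522
```

```bash
python3 -m inch '[[[0,0,8,0,0,0,0],[0,0,14,0,0,0,0],[0,0,18,0,0,0,0],[0,0,20,0,0,0,0],[0,0,22,0,0,0,0],[0,0,23,0,0,0,0],[0,0,23,0,0,0,0]]]' | sed -n 2,4p
```

```text
ee_pos: [645.7, -27.0, 70.2]
orientation: [-3.141, -0.047, 0.002]
ft_force: [-11.8, 0.7, 25.6]
```

```bash
python3 -m inch '[[[0,0,-1,0,0,0,0],[0,0,-1,0,0,0,40],[0,0,-1,0,0,0,40],[0,0,-1,0,0,0,40],[0,0,-1,0,0,0,40],[0,0,-1,0,0,0,40],[0,0,-35,0,0,0,40],[0,0,-80,0,0,0,40],[0,0,-120,0,0,0,40],[0,0,-137,0,0,0,40],[0,0,-137,0,0,0,40],[0,0,-137,0,0,0,40]]]' | sed -n 2,3p
python3 - <<'E'
from h import *
f='w26.png';W();snap('wrist',f); a=cv2.GaussianBlur(rect(f,(637,-27)),(1,3),0)
print(a[:30,48:54].mean(1).round().astype(int).tolist()); print(a[84:116,48:54].mean(1).round().astype(int).tolist())
for i in(20,24,30,40,60,80,95,99,103): print(697-i,''.join('%4d'%v for v in a[i,26:98:2]))
go(433,310,247,0)
E
```

```text
ee_pos: [645.9, -27.0, 204.0]
orientation: [-3.141, -0.047, 0.001]
t 60.7 [645.9 -27.  204. ] th 0.03 F [-0.1  0.1 -0. ] w 35.0 0.0 q [-0.06  0.5   1.61  0.    1.04  1.48]
[107, 104, 106, 114, 119, 119, 119, 116, 112, 109, 111, 114, 116, 111, 96, 79, 69, 67, 69, 74, 79, 81, 83, 87, 94, 100, 102, 102, 102, 103]
[97, 97, 97, 96, 95, 94, 93, 92, 91, 90, 90, 89, 86, 80, 76, 77, 81, 90, 109, 136, 158, 171, 183, 191, 189, 182, 179, 180, 183, 185, 186, 185]
677  115 115 115 115 113  79  77  78  78  79  79  78  78  80  79  79  79  80  80  80  80  81  81  80  80  81  81  81  80  88 118 117 118 117 117 117
673  116 117 116 116 115  81  78  74 119  88  78 117  85  79 114  78  80 120  73  80 129  75  91 129  75  97 130  71  76  86 119 117 118 117 118 118
667  115 115 115 115 114  78  71  71 132  93  76 136  96  77 128  82  75 137  75  78 134  80  87 137  77  90 134  71  75  84 116 118 117 117 118 118
657  118 118 117 118 118  86  71  69 117 101  71 118  96  73  92  68  68  69  68  69  85  84  82 136  73  93 131  83  72  84 112 121 120 120 120 120
637  116 116 116 116 117 103  71  70  97 118  76  99 116  71  83  81  81  81  80  81  81  82  76 120 100  79 129  94  71  79 104 119 119 119 119 119
617  118 118 119 118 119 113  84  73  84 130  84  85 124  80  74  82  82  81  82  82  82  86  74 108 114  75 119 124  78  80 100 144 142 141 140 130
602   96  96  96  96  95  95  85  78  75 124  79  73 115  75  70 118  81  79 114  74  78 113  72  75 121  75  81 115  71  94 111  97  95  95  96  95
598  100 100 101 102 103 103  84  77  75  79  76  75  78  76  75  79  79  82  84  98 102 103 102 103 105 105 105 106 106 108 117 154 160 161 162 163
594  147 166 170 172 172 168 128 117 119 122 122 125 134 143 144 145 145 148 149 149 149 150 152 152 153 154 154 157 158 159 160 168 168 168 168 170
[-202. -343.  -43.] [-0.     0.002  0.03 ] rows>= 8.0
```

Rack 4 is flat and centred: front about 677, rear about 594, which gives 83 mm. This is the last push, with the hold.

```bash
python3 -m inch '[[[0,0,-38,0,0,0,60],[-20,-40,-43,0,0,0,60],[-45,-80,-43,0,0,0.01,60],[-70,-125,-43,0,0,0.02,60],[-95,-170,-43,0,0,0.03,60],[-120,-215,-43,0,0,0.03,60],[-145,-260,-43,0,0,0.03,60],[-170,-300,-43,0,0,0.03,60],[-190,-330,-43,0,0,0.03,60],[-202,-343,-43,0,0,0.03,60],[-202,-343,-43,0,0,0.03,60],[-202,-343,-43,0,0,0.03,60]]]' | sed -n 2p
python3 -m inch '[[[0,0,40,0,0,0,60],[0,0,80,0,0,0,60],[0,0,95,0,0,0,60],[0,-6,95,0,0,0,60],[0,-12,95,0,0,0,60],[0,-15,95,0,0,0,60],[0,-18,95,0,0,0,60],[0,-21,95,0,0,0,60],[0,-24,95,0,0,0,60],[0,-27,95,0,0,0,60],[0,-30,95,0,0,0,60],[0,-33,95,0,0,0,60],[0,-36,95,0,0,0,60],[0,-39,95,0,0,0,60],[0,-42,95,0,0,0,60],[0,-45,95,0,0,0,60],[0,-48,95,0,0,0,60],[0,-51,95,0,0,0,60],[0,-54,95,0,0,0,60],[0,-57,95,0,0,0,60]]]'
python3 -m inch '[[[0,-3,0,0,0,0,60],[0,-6,0,0,0,0,60],[0,-9,0,0,0,0,60],[0,-12,0,0,0,0,60],[0,-15,0,0,0,0,60],[0,-17,0,0,0,0,60],[0,-18,0,0,0,0,60],[0,-18,0,0,0,0,60]]]'
python3 -m inch '[[[0,-1,0,0,0,0,60],[0,-1,0,0,0,0,60],[0,-1,0,0,0,0,60],[0,-1,0,0,0,0,60],[0,-1,0,0,0,0,60],[0,-1,0,0,0,0,60],[0,-1,0,0,0,0,60],[0,-1,0,0,0,0,60],[0,-1,0,0,0,0,60],[0,-1,0,0,0,0,60],[0,-1,0,0,0,0,60],[0,-1,0,0,0,0,60],[0,-1,0,0,0,0,60],[0,-1,0,0,0,0,60],[0,-1,0,0,0,0,60],[0,-1,0,0,0,0,60],[0,-1,0,0,0,0,60],[0,-1,0,0,0,0,60],[0,-1,0,0,0,0,60],[0,-1,0,0,0,0,60]]]'
python3 - <<'E'
from h import *
snap('top','t5.png')
def pr(t):
    c=np.array([[[638.5-.03*(y+23)+e,y,42] for e in range(-36,37,2)] for y in range(90,345,3)],float)
    uv=proj(t,c.reshape(-1,3)).astype(np.float32).reshape(c.shape[0],c.shape[1],2)
    return cv2.remap(cv2.imread('pics/'+t),uv,None,1).astype(float).mean(2)
a=pr('t5.png'); print([(int(y),int(v)) for y,v in zip(range(90,345,3),a[:,:].std(1))])
def bay(t): return rect(t,(637,-27),42)[20:100,40:80].std()
print('bay std',bay('t4.png'),bay('t5.png'))
E
```

```text
ee_pos: [433.7, 309.5, 246.3]
t: 63.95
ee_pos: [432.7, 365.1, 150.9]
orientation: [3.137, -0.0, -0.006]
ft_force: [1.8, -8.8, -5.4]
width: 52.5
grasp_force: 4.2
t: 64.75
ee_pos: [430.5, 378.2, 147.8]
orientation: [3.128, 0.001, -0.016]
ft_force: [3.5, -21.1, -14.8]
width: 52.8
grasp_force: 10.7
t: 66.75
ee_pos: [430.1, 381.1, 150.0]
orientation: [3.131, -0.001, -0.015]
ft_force: [-4.3, -14.9, 1.1]
width: 52.9
grasp_force: 6.8
[(90, 1), (93, 2), (96, 1), (99, 1), (102, 0), (105, 2), (108, 6), (111, 4), (114, 0), (117, 1), (120, 1), (123, 1), (126, 2), (129, 2), (132, 2), (135, 2), (138, 2), (141, 2), (144, 2), (147, 2), (150, 2), (153, 1), (156, 1), (159, 2), (162, 1), (165, 0), (168, 0), (171, 0), (174, 1), (177, 1), (180, 2), (183, 2), (186, 2), (189, 1), (192, 1), (195, 2), (198, 2), (201, 2), (204, 2), (207, 2), (210, 2), (213, 1), (216, 0), (219, 0), (222, 0), (225, 1), (228, 2), (231, 2), (234, 2), (237, 2), (240, 3), (243, 2), (246, 2), (249, 2), (252, 2), (255, 2), (258, 2), (261, 2), (264, 2), (267, 0), (270, 0), (273, 1), (276, 2), (279, 2), (282, 2), (285, 3), (288, 2), (291, 3), (294, 2), (297, 3), (300, 2), (303, 2), (306, 2), (309, 2), (312, 1), (315, 1), (318, 0), (321, 1), (324, 0), (327, 0), (330, 0), (333, 0), (336, 0), (339, 0), (342, 0)]
bay std 7.129242352997813 7.198394996618604
```

The profile shows four racks from y=117 to 316, exactly 4 x 50 mm. I'll hold a bit longer for safety, then release and go to the lever.

```bash
python3 -m inch '[[[0,0,0,0,0,0,60],[0,0,0,0,0,0,60],[0,0,0,0,0,0,60],[0,0,0,0,0,0,60],[0,0,0,0,0,0,60],[0,0,0,0,0,0,60],[0,0,0,0,0,0,60],[0,0,0,0,0,0,60],[0,0,0,0,0,0,60],[0,0,0,0,0,0,60]]]' | sed -n 2,4p
python3 -m inch '[[[0,10,0,0,0,0,60],[0,20,0,0,0,0,60],[0,30,0,0,0,0,60],[0,40,0,0,0,0,60],[0,50,0,0,0,0,60],[0,60,0,0,0,0,60],[0,68,0,0,0,0,60],[0,75,0,0,0,0,60],[0,75,0,0,0,0,60],[0,75,0,0,0,0,60],[0,75,0,0,0,0,60],[0,75,0,0,0,0,60],[0,75,-40,0,0,0,60],[0,75,-80,0,0,0,60],[0,75,-110,0,0,0,60],[0,75,-110,0,0,0,60]]]' | sed -n 2p
python3 -c "
from h import *
W(); go(497,-315,275,1.51)"
```

```text
ee_pos: [430.1, 381.2, 150.0]
orientation: [3.131, -0.001, -0.015]
ft_force: [-5.6, -16.6, 0.9]
ee_pos: [436.3, 312.5, 267.0]
t 69.4 [436.3 312.5 267. ] th 0.0 F [ 0.3 -0.3  0.5] w 52.3 0.0 q [0.6  0.26 1.81 0.   1.07 2.17]
[ 61. 627. -10.] [ 1.00e-03 -9.00e-03 -1.51e+00] rows>= 12.6
```

```bash
python3 -m inch '[[[5,45,-10,0,0,-0.1,100],[10,90,-10,0,0,-0.2,100],[15,135,-10,0,0,-0.3,100],[20,180,-10,0,0,-0.4,100],[25,225,-10,0,0,-0.5,100],[30,270,-10,0,0,-0.6,100],[35,315,-10,0,0,-0.75,100],[40,360,-10,0,0,-0.9,100],[45,405,-10,0,0,-1.05,100],[50,450,-10,0,0,-1.2,100],[55,500,-10,0,0,-1.35,100],[58,550,-10,0,0,-1.51,100],[61,590,-10,0,0,-1.51,100],[61,620,-10,0,0,-1.51,100],[61,627,-10,0,0,-1.51,100],[61,627,-10,0,0,-1.51,100],[61,627,-10,0,0,-1.51,100],[61,627,-10,0,0,-1.51,100]]]' | sed -n 2p
python3 -c "
from h import *
W(); go(497,-315,150,1.51);go(390,-309,150,1.51)"
```

```text
ee_pos: [495.1, -314.6, 272.4]
t 71.2 [ 495.1 -314.6  272.4] th 1.511 F [-0.3  0.7 -0.5] w 87.5 0.0 q [-0.59  0.33  1.69  0.    1.12 -0.53]
[ -0.   2. 122.] [-0.001 -0.001  0.001] rows>= 2.4
[  -1. -105.  122.] [-0.001 -0.001  0.001] rows>= 3.2
```

```bash
python3 -m inch '[[[0,2,40,0,0,0,100],[0,2,80,0,0,0,100],[0,2,122,0,0,0,100],[0,2,122,0,0,0,100],[0,-15,122,0,0,0,100],[0,-30,122,0,0,0,100],[0,-45,122,0,0,0,100],[0,-60,122,0,0,0,100],[0,-75,122,0,0,0,100],[0,-90,122,0,0,0,100],[0,-103,122,0,0,0,100],[0,-112,122,0,0,0,100],[0,-112,122,0,0,0,100],[0,-112,122,0,0,0,100],[0,-112,122,0,0,0,100],[0,-107,122,0,0,0,100],[0,-107,80,0,0,0,100],[0,-107,40,0,0,0,100],[0,-107,-10,0,0,0,100],[0,-107,-10,0,0,0,100]]]' 
python3 -m inch '[[[0,-107,-20,0,0,0,100],[0,-150,-20,0,0,0,100],[0,-190,-20,0,0,0,100],[0,-190,-20,0,0,0,100],[0,-190,-20,0,0,0,100],[0,-190,-20,0,0,0,100],[0,-190,-20,0,0,0,100]]]' | sed -n 1,2p
```

```text
t: 73.2
ee_pos: [391.8, -312.0, 289.0]
orientation: [2.279, 2.145, 0.002]
ft_force: [0.9, -0.5, 0.3]
width: 87.9
grasp_force: 0.0
t: 73.9
ee_pos: [199.6, -298.5, 302.7]
```

```bash
python3 - <<'E'
from h import *
W(); snap('top','t6.png'); A,B,C=[cv2.imread('pics/'+n).astype(float).mean(2) for n in('top0.png','t6.png','t5.png')]
def dark(I,c): 
    u,v=proj('t6.png',[c])[0]; u,v=int(round(u)),int(round(v)); return round(I[v-2:v+3,u-2:u+3].mean())
for n,c in dict(near=(379,-308,160),far=(503,-316,160),stick=(433,310,187),gatebar=(633,77,184)).items(): print(n,dark(A,c),dark(B,c),dark(C,c))
for n,(x,y,w) in dict(bottle=(570,280,22),beaker=(383,195,22),dishes=(295,198,25),gate=(300,260,30),stick=(185,365,40),lever=(495,360,40)).items():
    x,y,w=[int(k*.7) for k in(x,y,w)]; s=np.s_[y-w:y+w,x-w:x+w]; print(n,round(abs(A[s]-B[s]).mean(),1),'t5:',round(abs(A[s]-C[s]).mean(),1))
a=np.array([[[638.5-.03*(y+23)+e,y,42] for e in range(-36,37,2)] for y in range(90,345,3)],float)
uv=proj('t6.png',a.reshape(-1,3)).astype(np.float32).reshape(a.shape[0],a.shape[1],2)
print([(y,int(v)) for y,v in zip(range(90,345,3),cv2.remap(B.astype(np.float32),uv,None,1).std(1)) if v<1])
E
```

```text
t 73.9 [ 199.6 -298.5  302.7] th 1.51 F [0.5 0.7 0.1] w 87.7 0.0 q [-1.01 -0.08  2.1   0.    1.12 -0.95]
near 10 10 121
far 115 114 9
stick 12 12 61
gatebar 45 44 44
bottle 1.2 t5: 2.5
beaker 1.2 t5: 2.8
dishes 1.3 t5: 2.9
gate 3.3 t5: 6.2
stick 2.0 t5: 18.6
lever 4.7 t5: 20.1
[(99, 0), (102, 0), (114, 0), (117, 0), (120, 0), (123, 0), (165, 0), (168, 0), (171, 0), (216, 0), (219, 0), (222, 0), (267, 0), (270, 0), (273, 0), (318, 0), (321, 0), (324, 0), (327, 0), (330, 0), (333, 0), (336, 0), (339, 0), (342, 0)]
```

The lever is in its near notch, the stick is centred, the bystanders haven't moved, and the racks are inside from y=120 to 318. Handing in.

```bash
python3 -c "
from workcell import ctrl
print(ctrl.close_job())"
```

```text
the job is handed in; nothing more can be done
None
```

I handed the job in at about 74 s; it returned no verdict, but my last top-camera check showed all four racks under the hood, the lever in its near notch, the stick centred, and the bottle, beaker and dishes where they started.

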